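# Fit a cask roller and push home its axle clip

## Task

The cask cradle has lost one of its rollers: gently lay the loose roller that lies on the bench across the two open bearings on the empty side of the cradle, as its neighbour lies, and let go of it. Then push the spring clip down onto the groove in the roller's shaft, just outside the bearing, until it has snapped fully home, as on the neighbour, and leave the other things on the bench where they are.

Things in the scene. Friction and masses are not known exactly. Their poses are not given: they have to be found in the camera images.
- cradle: Roller cradle for a small cask, grey steel, fixed, 165 x 250 mm; origin on the bench under its centre, z up. Two 10 mm end plates across it at x = -60 and +60 mm (inner faces 110 mm apart, tops 91 mm high), each with two open-topped bearing slots. Roller axes run along x, 75 mm high, at y = -90 mm (empty) and y = +90 mm (a like roller with its clip fitted: the model).
- bearing (a point): Midway between the two empty bearing slots, on the axis of a roller lying in them (75 mm high, cradle y = -90 mm); x along that axis, z up. Each slot is 52 mm wide at its mouth (16 mm above the axis), narrowing to 29 mm for the 26 mm shaft, floor 13 mm below the axis. Lengthwise the roller has 4 mm free play either side of the middle on its head side.
- roller: Loose roller, 175 mm long, about 0.75 kg. Origin on its axis, middle of the wheel, 25 mm above the bench at the start; x along the shaft to the grooved end. Black rubber wheel 50 mm diameter, x = -42 to 42 mm (grip across it); shaft 26 mm; square head 50 mm, x = -77 to -69, lies flat and stops rolling; end collar to x = 98. The plates go between wheel and head, wheel and groove; fits either way round.
- groove (a point): Middle of the groove, on the roller's axis at roller x = +76 mm; axes as the roller. Groove 20 mm wide (x = 66 to 86), its floor 20 mm in diameter, between 26 mm shoulders. With the roller laid in, it is just outside a plate (plate's outer face at 65 mm).
- clip: Loose spring clip, plain steel omega, 14 mm thick (x), 42 mm wide (y), 80.5 mm tall, 55 g, standing on its flared legs, tab up. Origin at its seat centre, where the groove's axis lies when seated, 24.5 mm above the feet; z up, x along the shaft. The back's underside (z = +10) then bears on the groove. It snaps on, pushed straight down with about 12 N, 16 to 4 mm above its seat, then stays.
- clip_tab (a point): Middle of the clip's tab, to hold it by: clip z = +40 mm (64.5 mm above the bench at the start). Tab 28 mm wide (y), 14 mm thick (x), z = +21 to +56 mm, on a rounded back 37 mm wide (z = 10 to 21). Below are two sprung arms: 14 mm gap between noses at z = -8, legs flaring to 32 mm apart at the feet, which guide it on.
- bottle: Bystander: green wine bottle, 74 mm diameter, 300 mm tall, standing; origin at the centre of its foot.
- glass: Bystander: tasting glass, 66 mm diameter, 155 mm tall, standing; origin at the centre of its foot.
- mallet: Bystander: rubber mallet with wooden handle, 280 mm long, lying along its x; origin under its middle.
- spanner: Bystander: steel spanner, 190 mm long, lying along its x; origin under its middle.
- bung: Bystander: cork barrel bung, 54 mm diameter, 46 mm tall; origin at the centre of its foot.
- tin: Bystander: low metal tin, 60 mm diameter, 45 mm tall; origin at the centre of its foot.
- beaker: Bystander: white ceramic beaker, 72 mm diameter, 85 mm tall; origin at the centre of its foot.
Things that resemble listed ones, but are neither listed nor needed, are in the scene too. Of the things that look like the roller, take the one that is farthest to the robot's left at the start.

How it is judged:
By the outcome, as a careful person would: the job done as asked, in the order asked, and still so for the second after the job is handed in, with the robot touching nothing.
It also fails if it takes over 58 s, if anything falls off the work surface, if the arm or the gripper's body presses on something with over 40 N, if the wrist force passes 120 N, or if a joint passes its speed limit or range.

## Robot

A 6-joint arm with a two-finger parallel gripper is mounted at the origin on the work surface. World frame = base frame: x ahead of the robot, y to its left, z up, the work surface at z = 0. Lengths are in m, angles in degrees, forces in N, time in s.
With the tool pointing down it reaches from about 0.3 to 0.95 m from the base axis. Payload 3.1 kg.
Tool frame: the origin (TCP) lies on the centre line of the jaws, within the pads' length; the fingertips stand 19 mm ahead of it and the grasp point (between the pads) is the TCP; z points along the fingers, y is the line along which they close (so a half turn about z gives the same grasp; the last joint's range is limited). The gripper opens to 85 mm and grips with 20 to 120 N. Pads are 22 mm wide; open, the fingers measure 114 mm over their backs; the gripper's body (76 mm by 85 mm) begins 54 mm behind the grasp point. The pads swing forward as they close: fully open they stand 13 mm farther back than shut.
Start: joints at [-78.478, 17.653, 93.61, -0, 68.738, -3.994], TCP at [0.167, -0.602, 0.225] pointing down, gripper open.
Joint ranges: [-175.34, 175.34], [-45.06, 112.39], [2.9, 150.54], [-68.45, 248.45], [3.09, 151.38], [-168.51, 168.51]. Speed limits (degrees/s): [159.86, 159.86, 180, 180, 180, 180].

## Interface

Orientations are given as [roll, pitch, yaw] about the fixed x, y, z axes, in that order (R = Rz(yaw) Ry(pitch) Rx(roll)).
In Python, from station import robot gives the robot as it stands.
- The arm moves only by the shell command python3 -m creep 'ROWS' [FORCE]. ROWS is text: rows parted by semicolons, each of 7 numbers parted by spaces: the shift along the tool's x, y, z in m, then the turn, a rotation vector about the tool's x, y, z in rad, then the opening, from 0 (shut) to 1 (fully open). A call has 1 to 5 rows; each row is the pose to reach, as a shift and turn from the pose commanded when the call began, along the tool's axes at that moment; what a row does not reach only later rows make up. A row lasts 1/12 s, in which the tool goes at most 41.7 mm and 7.16 degrees, less where a joint would pass 70% of its speed; a pose out of reach is approached as far as the arm can. A call with a gripper value outside its range is refused whole. The fingers move at their own pace and stop on an object; FORCE is the grip in N (left out, the last holds). Time passes only in rows, so rows that repeat a pose let the fingers close. It gives the time, the measured TCP pose, the force, the opening and the grip force at its end, in the units of the state.
- robot.get_obs(): the state, without advancing time (a new reading comes with each control period).
- robot.get_image(name): name is "scene" or "side" or "wrist"; returns the picture (420x560x3 uint8, red, green, blue); there is no depth.
- robot.get_calibration(name): a dict with "intrinsics" (3x3 intrinsics, pixels), "xyz" and "attitude" of the camera in the world. Camera axes: x right, y up, looking along -z (the intrinsics and any distortion apply to the point x, -y, -z); pixel columns grow to the right and rows downward; lengths in m; the calibration is good to about 2 mm. A picture is of the moment at which its call begins: read the wrist's pose just before it. get_calibration takes no time and is no camera call; for the wrist camera it gives the pose at the moment of the call.
- robot.finish_job(): hands the job in; it is judged then, once.
The state is a dict: "time": time; "q": joint angles; "qvel": joint speeds; "tau": joint torques, N m; "ee_pos": TCP position; "tcp_rot": TCP orientation; "contact_force": force on the tool from outside, world axes, zero at the start; "torque": the same for the moment, N m; "opening": finger opening in m; "grasp_force": force on a finger pad.
Only numpy, scipy, OpenCV 4.12 (cv2) and the standard library are available. Lean on these libraries where they do the work, as an engineer would, in place of code of your own. Each camera call takes 0.05 s, during which the arm holds its last target. There are 200 camera calls.

## Working session

There is one attempt and no reset: what is moved stays moved. The work goes in short steps, Python scripts to look and compute and a shell command to move; the robot and the scene stay as the last step left them, time stands still between calls to the robot, and variables do not carry over. Pictures are saved under pics/ and viewed, at most 10 in all, crops included, and the job is handed in when it is done.

```bash
ls; mkdir -p pics; python3 - <<'E'
from station import robot
import cv2
o=robot.get_obs();print(o)
for n in("scene","side","wrist"):
    c=robot.get_calibration(n);print(n,c)
    cv2.imwrite(f"pics/{n}0.png",robot.get_image(n)[:,:,::-1])
E
```

```text
pics
{'time': 0.0, 'q': array([-7.84775728e+01,  1.77055767e+01,  9.36910950e+01,  1.36053578e-03,
        6.87379352e+01, -3.99273185e+00]), 'qvel': array([-0.06340352, -0.0288439 , -0.00764453, -0.01083028, -0.08465476,
        0.01211601]), 'tau': array([ 2.68128679e-03, -4.15243542e+01, -2.76664567e+01, -1.17648538e-04,
        1.01636723e-02, -1.21394393e-05]), 'ee_pos': array([ 0.16700126, -0.60138957,  0.22422236]), 'tcp_rot': array([-1.79865808e+02, -1.06363575e-02,  1.55146518e+01]), 'contact_force': array([-0.59479502, -0.17472277,  0.73198191]), 'torque': array([ 0.00575216, -0.00991575,  0.01032611]), 'grasp_force': 0.0, 'opening': 0.08530172573894239}
scene {'intrinsics': array([[534.05146655,   0.        , 280.53894348],
       [  0.        , 534.05146655, 207.79819381],
       [  0.        ,   0.        ,   1.        ]]), 'xyz': array([ 1.23265255, -0.76385938,  1.2336937 ]), 'attitude': array([40.41524098, -0.38600854, 42.59244636])}
side {'intrinsics': array([[503.07243704,   0.        , 282.07889413],
       [  0.        , 503.07243704, 218.47579125],
       [  0.        ,   0.        ,   1.        ]]), 'xyz': array([ 0.16322307, -1.18419946,  1.25956265]), 'attitude': array([ 46.01286582,  -0.33575382, -18.70373896])}
wrist {'intrinsics': array([[372.80637348,   0.        , 281.83344605],
       [  0.        , 372.80637348, 210.28962331],
       [  0.        ,   0.        ,   1.        ]]), 'xyz': array([ 0.23283103, -0.58352039,  0.37259345]), 'attitude': array([-15.62353151,   0.22893177, -74.47568786])}
```

View pics/scene0.png

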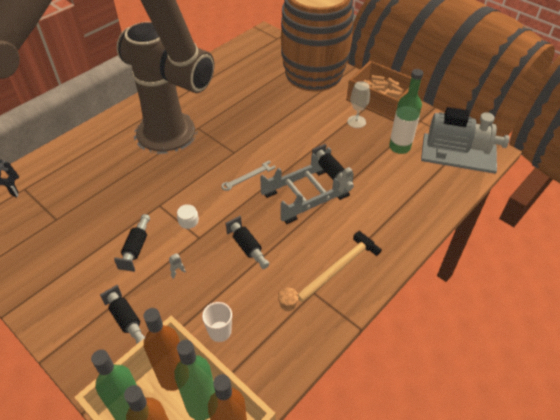

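View pics/side0.png

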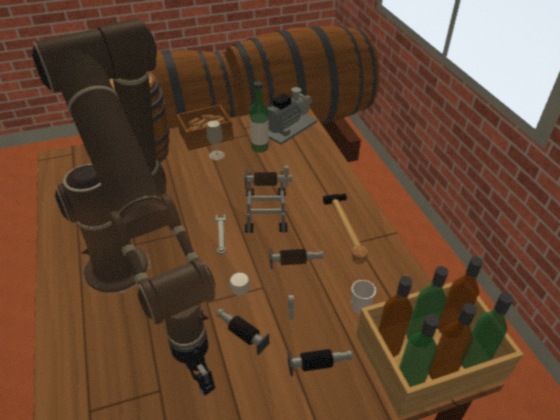

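Roller look-alikes in scene view: A (135,240), B (247,243), C (124,313). The one fitted in the cradle at (333,165) is the model. In the side view they are A (243,328), B (293,257), C (317,359). The clip is at (176,263) in scene and (291,307) in side. Next I'll check which roller is farthest in +y and take a crop.

```bash
cat > h.py <<'E'
import numpy as np,cv2
from scipy.spatial.transform import Rotation as R
def cam(c): return np.array(c["intrinsics"]),np.array(c["xyz"]),R.from_euler('xyz',c["attitude"],degrees=True).as_matrix()
def ray(c,u,v):
    K,p,M=cam(c); d=np.linalg.solve(K,[u,v,1.]); d=M@np.array([d[0],-d[1],-d[2]]); return p,d/np.linalg.norm(d)
def plane(c,u,v,z):
    p,d=ray(c,u,v); return p+d*(z-p[2])/d[2]
def tri(c1,a,c2,b):
    p,d=ray(c1,*a);q,e=ray(c2,*b)
    s=np.linalg.lstsq(np.c_[d,-e],q-p,rcond=None)[0]
    x,y=p+s[0]*d,q+s[1]*e
    return (x+y)/2,np.linalg.norm(x-y)
def proj(c,X):
    K,p,M=cam(c); x=M.T@(np.array(X)-p); u=K@np.array([x[0],-x[1],-x[2]]); return u[:2]/u[2]
E
python3 - <<'E'
from station import robot
from h import *
s,d=robot.get_calibration("scene"),robot.get_calibration("side")
for n,a,b in [("A",(135,240),(243,328)),("B",(247,243),(293,257)),("C",(124,313),(317,359)),("model",(333,165),(265,179)),("clip",(176,263),(291,307)),("cup",(188,216),(239,284))]:
    print(n,plane(s,*a,.025).round(3),plane(d,*b,.025).round(3),tri(s,a,d,b))
I=cv2.imread("pics/scene0.png");J=cv2.imread("pics/side0.png")
a=cv2.resize(I[140:290,150:370],None,fx=3.6,fy=3.6,interpolation=cv2.INTER_CUBIC)
cv2.imwrite("pics/c1.png",a)
b=cv2.resize(J[160:330,210:340],None,fx=3.5,fy=3.5,interpolation=cv2.INTER_CUBIC)
cv2.imwrite("pics/c2.png",b)
E
```

```text
A [ 0.322 -0.368  0.025] [ 0.328 -0.37   0.025] (array([ 0.32661837, -0.37112189,  0.02946542]), np.float64(0.0032626083265045267))
B [ 0.561 -0.161  0.025] [ 0.556 -0.158  0.025] (array([ 0.55753569, -0.15668064,  0.02054738]), np.float64(0.003283664987587194))
C [ 0.488 -0.53   0.025] [ 0.493 -0.531  0.025] (array([ 0.49176327, -0.53173458,  0.02937176]), np.float64(0.0023474298858937063))
model [0.543 0.246 0.025] [0.588 0.253 0.025] (array([0.57188711, 0.20273882, 0.07176968]), np.float64(0.006075284298122981))
clip [ 0.467 -0.34   0.025] [ 0.483 -0.344  0.025] (array([ 0.4788319 , -0.34959448,  0.03962647]), np.float64(0.008153232243137066))
cup [ 0.365 -0.209  0.025] [ 0.359 -0.211  0.025] (array([ 0.35994796, -0.20537792,  0.01808699]), np.float64(0.00010101222208774244))
```

View pics/c1.png

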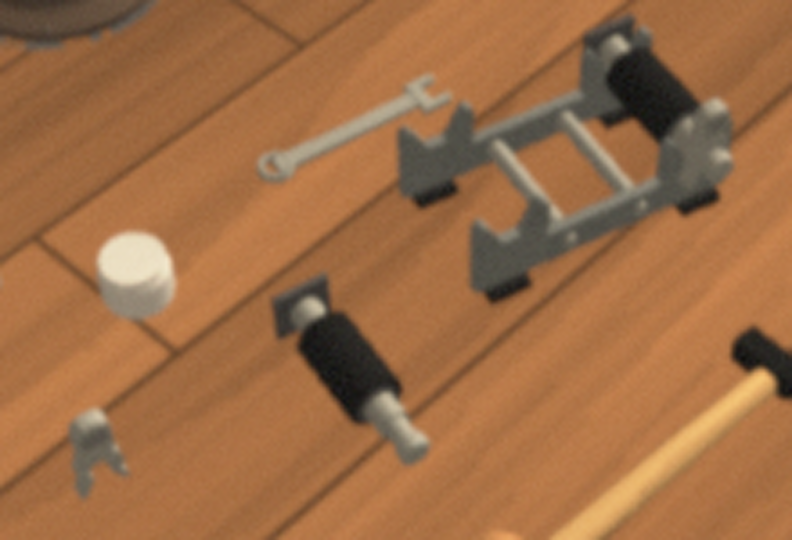

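View pics/c2.png

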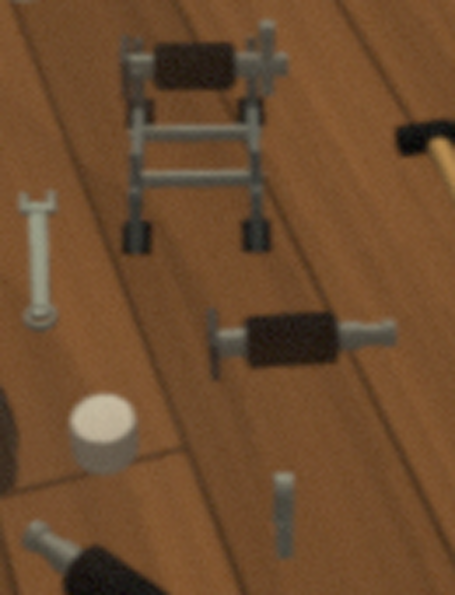

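The choice is B: it is the farthest in +y (y≈-0.157, against -0.37 and -0.53). The crops show B with its square head toward the robot and its grooved end away, and the clip standing at scene (176,263) with its width across world y. The empty bearings are on the near side of the cradle, and the model's clip is on the +x side.

```bash
cat >> h.py <<'E'
def goto(o,xyz,yaw):
    M=R.from_euler('xyz',o["tcp_rot"],degrees=True); T=R.from_euler('xyz',[180,0,yaw],degrees=True)
    print("shift",(M.inv().apply(np.array(xyz)-o["ee_pos"])).round(4),"rotvec",(M.inv()*T).as_rotvec().round(3))
E
python3 - <<'E'
from station import robot
from h import *
s,d=robot.get_calibration("scene"),robot.get_calibration("side")
f=lambda x,y:(150+x/3.6,140+y/3.6)
g=lambda x,y:(210+x/3.5,160+y/3.5)
col=tri(s,f(412,450),d,g(392,331)); head=tri(s,f(301,305),d,g(213,342))
print("collar,head",col,head, plane(s,*f(412,450),.025),plane(d,*g(392,331),.025),plane(s,*f(301,305),.025),plane(d,*g(213,342),.025))
mw=tri(s,f(655,95),d,g(195,66)); print("model wheel",mw)
for n,a,b in [("rod1 L",(497,147),(135,178)),("rod1 R",(557,213),(252,178)),("rod2 L",(567,116),(137,131)),("rod2 R",(628,186),(252,132))]: print(n,tri(s,f(*a),d,g(*b)))
print("clip",tri(s,f(92,418),d,g(284,481)))
o=robot.get_obs()
for yaw in(0,-5,5): goto(o,(.50,-.157,.25),yaw)
E
```

```text
collar,head (array([ 0.64918582, -0.18144462,  0.02745913]), np.float64(0.001633414558804316)) (array([ 0.48611229, -0.13993982,  0.025675  ]), np.float64(0.0015074717204960387)) [ 0.64845146 -0.18111548  0.025     ] [ 0.65008002 -0.17844131  0.025     ] [ 0.48618015 -0.14039241  0.025     ] [ 0.48618432 -0.13842404  0.025     ]
model wheel (array([0.57361774, 0.19608901, 0.07472691]), np.float64(0.0018131440388744157))
rod1 L (array([0.48020676, 0.10229935, 0.02004416]), np.float64(0.004252689451051035))
rod1 R (array([0.58619287, 0.05387477, 0.04273268]), np.float64(0.013758033744868982))
rod2 L (array([0.50164863, 0.17012095, 0.02195718]), np.float64(0.0033950781798572755))
rod2 R (array([0.60890429, 0.11874472, 0.04241802]), np.float64(0.010927630240514788))
clip (array([ 0.48183304, -0.34555486,  0.07537234]), np.float64(0.00192406360186566))
shift [ 0.4398 -0.3394 -0.0248] rotvec [-0.002  0.     0.271]
shift [ 0.4398 -0.3394 -0.0248] rotvec [-0.002  0.     0.358]
shift [ 0.4398 -0.3394 -0.0248] rotvec [-0.002  0.     0.184]
```

```bash

python3 -m creep '0.0326 -0.0218 -0.002 0 0 0 1;0.0652 -0.0436 -0.004 0 0 0 1;0.0978 -0.0654 -0.006 0 0 0 1;0.1304 -0.0872 -0.008 0 0 0 1;0.163 -0.109 -0.009 0 0 0 1'
python3 -m creep '0.0326 -0.0218 -0.002 0 0 0 1;0.0652 -0.0436 -0.004 0 0 0 1;0.0978 -0.0654 -0.006 0 0 0 1;0.1304 -0.0872 -0.008 0 0 0 1;0.163 -0.109 -0.009 0 0 0 1'
python3 -m creep '0.0326 -0.0218 -0.002 0 0 0.103 1;0.0652 -0.0436 -0.004 0 0 0.206 1;0.0978 -0.0654 -0.006 0 0 0.309 1;0.1304 -0.0872 -0.008 0 0 0.412 1;0.163 -0.109 -0.009 0 0 0.515 1'
python3 -m creep '0 0 0 0 0 0 1'
python3 - <<'E'
from station import robot
from h import *
import pickle
o=robot.get_obs();c=robot.get_calibration("wrist");I=robot.get_image("wrist");cv2.imwrite("pics/w1.png",I[:,:,::-1])
pickle.dump((o,c),open("w1.p","wb"));print(o["ee_pos"],o["tcp_rot"],c["xyz"],c["attitude"])
E
```

```text
time: 0.57
ee_pos: [0.2958, -0.4521, 0.2344]
tcp_rot: [-180.0, -0.0, 15.5]
contact_force: [-0.7, -0.3, -0.2]
opening: 0.0857
grasp_force: 0.0
time: 0.98
ee_pos: [0.4238, -0.3033, 0.2436]
tcp_rot: [180.0, -0.0, 15.5]
contact_force: [0.9, -0.5, -0.8]
opening: 0.085
grasp_force: 0.0
time: 1.4
ee_pos: [0.5518, -0.1546, 0.2525]
tcp_rot: [180.0, -0.0, -14.3]
contact_force: [0.1, -1.1, -0.3]
opening: 0.0857
grasp_force: 0.0
time: 1.48
ee_pos: [0.5548, -0.1509, 0.2527]
tcp_rot: [-179.8, -0.2, -13.9]
contact_force: [-0.1, -0.4, 0.8]
opening: 0.0854
grasp_force: 0.0
[ 0.55478246 -0.15090898  0.25272287] [-1.79788135e+02 -1.57461116e-01 -1.38691037e+01] [ 0.6205117  -0.16757249  0.40114287] [ -15.52148579    0.28296618 -103.86043823]
```

View pics/w1.png

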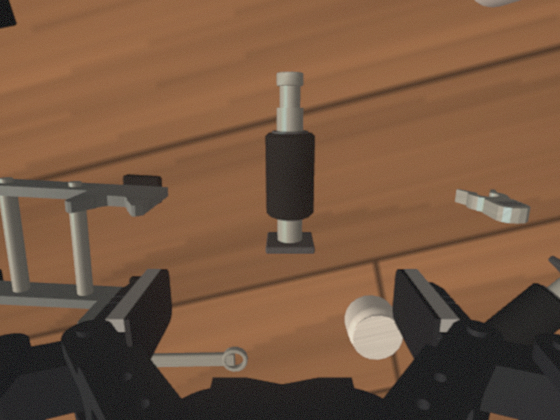

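Wrist view: the roller is upright in the frame, with its collar at (290,78), wheel at (290,173) and head at (290,243). The clip is at (491,205), and the cradle's empty bearings are at the left, near (130,195) and (125,290).

```bash
python3 - <<'E'
from h import *
import pickle
o,c=pickle.load(open("w1.p","rb"))
I=cv2.imread("pics/w1.png")
m=(I.max(2)<60).astype(np.uint8); m[:,:240]=0;m[:,340:]=0;m[240:]=0
n,l,st,ce=cv2.connectedComponentsWithStats(m);k=1+st[1:,4].argmax();print("wheel",st[k],ce[k])
m=l==k
rows=[(r,np.nonzero(m[r])[0].mean()) for r in range(st[k][1]+8,st[k][1]+st[k][3]-8,6)]
P=np.array([plane(c,u,r,.027)[:2] for r,u in rows]);v=P[0]-P[-1];print("yaw wheel",np.degrees(np.arctan2(v[1],v[0])))
col=plane(c,290,73,.03);hd=plane(c,290,252,.0);hd2=plane(c,290,234,.05)
print("collar end",col,"head outer bottom",hd,"head inner top",hd2)
u=(col-hd)[:2];print("yaw",np.degrees(np.arctan2(u[1],u[0])),"len",np.linalg.norm(u)); u/=np.linalg.norm(u)
for e,a in((col,98),(hd,-77),(hd2,-69)): print("origin est",e[:2]-u*a/1000)
print("wheel pt",plane(c,*ce[k],.03))
print("clip",[plane(c,a,b,z).round(4) for a,b,z in((523,213,.08),(462,197,0),(490,190,.0))])
E
```

```text
wheel [ 266  131   48   89 3936] [289.76244919 174.94486789]
yaw wheel -13.545167562146858
collar end [ 0.64870938 -0.180526    0.03      ] head outer bottom [ 0.4621431  -0.13614945  0.        ] head inner top [ 0.50053522 -0.14455267  0.05      ]
yaw -13.379710206931826 len 0.19177136179889437
origin est [ 0.55336931 -0.15784846]
origin est [ 0.53705316 -0.15396751]
origin est [ 0.56766241 -0.16051951]
wheel pt [ 0.55482274 -0.15769724  0.03      ]
clip [array([ 0.4806, -0.3532,  0.08  ]), array([ 0.4802, -0.3356,  0.    ]), array([ 0.4808, -0.3663,  0.    ])]
```

```bash

python3 -m creep '0.002 0.007 0.038 0 0 0 1;0.002 0.007 0.076 0 0 0 1;0.002 0.007 0.114 0 0 0 1;0.002 0.007 0.152 0 0 0 1;0.002 0.007 0.185 0 0 0 1'
python3 -m creep '0 0 0.02 0 0 0 1;0 0 0.038 0 0 0 1;0 0 0.038 0 0 0 1'
python3 -m creep '0 0 0 0 0 0 0.4;0 0 0 0 0 0 0.4;0 0 0 0 0 0 0.4;0 0 0 0 0 0 0.4;0 0 0 0 0 0 0.4' 60
python3 -m creep '0 0 0 0 0 0 0.4;0 0 0 0 0 0 0.4;0 0 0 0 0 0 0.4' 60
```

```text
time: 1.95
ee_pos: [0.549, -0.1643, 0.0649]
tcp_rot: [180.0, 0.1, -14.0]
contact_force: [-0.5, 0.5, -1.0]
opening: 0.0854
grasp_force: 0.0
time: 2.2
ee_pos: [0.5461, -0.1632, 0.0248]
tcp_rot: [-180.0, 0.6, -14.0]
contact_force: [-0.1, 0.3, -0.8]
opening: 0.0854
grasp_force: 0.0
time: 2.62
ee_pos: [0.5548, -0.1626, 0.0342]
tcp_rot: [-179.8, -0.3, -14.1]
contact_force: [-2.2, 4.7, 18.4]
opening: 0.0348
grasp_force: 25.9
time: 2.87
ee_pos: [0.5548, -0.1629, 0.0345]
tcp_rot: [-179.9, -0.4, -14.1]
contact_force: [-1.2, 6.3, 13.9]
opening: 0.0347
grasp_force: 24.0
```

```bash
python3 - <<'E'
from station import robot
from h import *
o=robot.get_obs();print(o["ee_pos"],o["opening"],o["contact_force"])
a=robot.get_image("wrist")[:,:,::-1];b=robot.get_image("side")[160:330,210:370,::-1]
b=cv2.resize(b,None,fx=2.47,fy=2.47)[:420]
cv2.imwrite("pics/g1.png",np.hstack([a[:,150:430],b]))
E
```

```text
[ 0.55478543 -0.16293522  0.03448714] 0.03473300346759542 [-1.24175182  6.32096225 13.94907469]
```

View pics/g1.png

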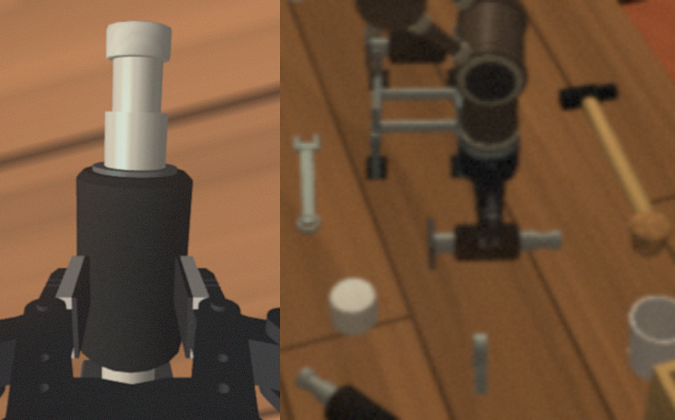

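The picture shows the wheel centred between the pads, but the pad tips sit on its upper half: they overlap the wheel silhouette at about (85,257) and (185,257), and the opening is 35 mm. I'll reopen, go lower and close again.

```bash

python3 -m creep '0 0 0 0 0 0 1;0 0 0 0 0 0 1;0 0 0 0 0 0 1;0 0 0 0 0 0 1;0 0 0 0 0 0 1'
python3 -m creep '0 0 0.004 0 0 0 1;0 0 0.008 0 0 0 1;0 0 0.008 0 0 0 1;0 0 0.008 0 0 0 1'
```

```text
time: 3.38
ee_pos: [0.5509, -0.1637, 0.0294]
tcp_rot: [180.0, 0.0, -14.0]
contact_force: [0.6, -0.7, 0.2]
opening: 0.0854
grasp_force: 0.0
time: 3.72
ee_pos: [0.5504, -0.1634, 0.0206]
tcp_rot: [-180.0, 0.1, -14.0]
contact_force: [-0.1, -0.5, 0.7]
opening: 0.0856
grasp_force: 0.0
```

```bash

python3 -m creep '0.003 -0.004 -0.001 0 0 0 1;0.003 -0.004 -0.001 0 0 0 0.5;0.003 -0.004 -0.001 0 0 0 0.5;0.003 -0.004 -0.001 0 0 0 0.5;0.003 -0.004 -0.001 0 0 0 0.5' 60
python3 -m creep '0 0 0 0 0 0 0.5;0 0 0 0 0 0 0.5;0 0 0 0 0 0 0.5' 60
```

```text
time: 4.13
ee_pos: [0.5552, -0.1611, 0.0236]
tcp_rot: [179.9, 0.0, -13.9]
contact_force: [-2.6, -0.4, 4.7]
opening: 0.0442
grasp_force: 58.7
time: 4.38
ee_pos: [0.5552, -0.1611, 0.0236]
tcp_rot: [179.9, -0.0, -13.9]
contact_force: [-2.0, -1.0, 5.4]
opening: 0.0445
grasp_force: 58.6
```

```bash

python3 -m creep '0 0 0 0 0 0 0.3;0 0 0 0 0 0 0.3;0 0 0 0 0 0 0.3;0 0 0 0 0 0 0.3' 60
python3 -m creep '0 0 -0.01 0 0 0 0.3;0 0 -0.025 0 0 0 0.3;0 0 -0.04 0 0 0 0.3;0 0 -0.04 0 0 0 0.3;0 0 -0.04 0 0 0 0.3' 60
python3 - <<'E'
from station import robot
from h import *
a=robot.get_image("wrist")[:,:,::-1];b=robot.get_image("side")[160:330,210:370,::-1]
b=cv2.resize(b,None,fx=2.47,fy=2.47)[:420]
cv2.imwrite("pics/g2.png",np.hstack([a[:,150:430],b]))
E
```

```text
time: 4.72
ee_pos: [0.5552, -0.161, 0.0236]
tcp_rot: [179.9, -0.0, -13.9]
contact_force: [-1.6, -0.8, 5.3]
opening: 0.0445
grasp_force: 58.6
time: 5.13
ee_pos: [0.5549, -0.1603, 0.0624]
tcp_rot: [-180.0, -0.0, -14.0]
contact_force: [-0.2, -0.2, -8.1]
opening: 0.0444
grasp_force: 59.4
```

View pics/g2.png

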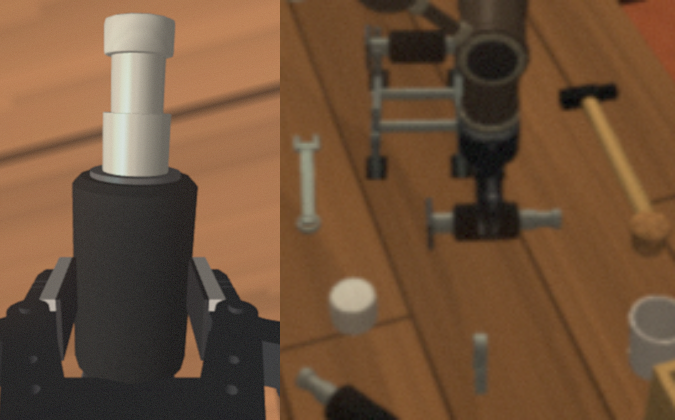

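The roller is held (60 N grip, lifted weight about 8 N) and its axis is level with the pads. I'll raise it and look at the cradle from beside it.

```bash

python3 -m creep '-0.018 -0.009 -0.035 0 0 0 0.3;-0.036 -0.018 -0.07 0 0 0 0.3;-0.054 -0.027 -0.105 0 0 0 0.3;-0.072 -0.036 -0.14 0 0 0 0.3;-0.09 -0.045 -0.175 0 0 0 0.3'
python3 -m creep '0 0 0 0 0 0 0.3;0 0 0 0 0 0 0.3;0 0 0 0 0 0 0.3'
python3 - <<'E'
from station import robot
from h import *
import pickle
o=robot.get_obs();c=robot.get_calibration("wrist");I=robot.get_image("wrist");cv2.imwrite("pics/w2.png",I[:,:,::-1])
S=robot.get_image("scene");cv2.imwrite("pics/s2.png",S[:,:,::-1])
pickle.dump((o,c),open("w2.p","wb"))
E
```

```text
time: 5.65
ee_pos: [0.4761, -0.094, 0.2366]
tcp_rot: [-180.0, 0.3, -14.0]
contact_force: [1.0, 0.2, -7.5]
opening: 0.0445
grasp_force: 61.4
time: 5.9
ee_pos: [0.4775, -0.0948, 0.2358]
tcp_rot: [180.0, 0.1, -14.0]
contact_force: [-0.2, 0.6, -7.9]
opening: 0.044
grasp_force: 61.3
```

View pics/w2.png

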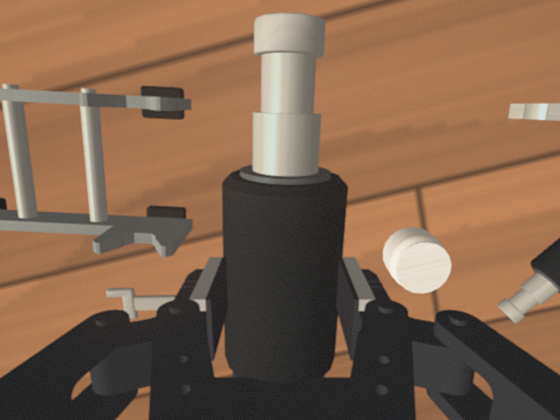

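```bash
cat > ov.py <<'E'
from h import *
import pickle
from station import robot
s,d=robot.get_calibration("scene"),robot.get_calibration("side")
o,c=pickle.load(open("w2.p","rb"))
def wheel(f,x0,x1,y0,y1,thr):
    I=cv2.imread(f);m=np.zeros(I.shape[:2],np.uint8);m[y0:y1,x0:x1]=(I[y0:y1,x0:x1].max(2)<thr)
    n,l,st,ce=cv2.connectedComponentsWithStats(m);k=1+st[1:,4].argmax();return st[k],ce[k]
E
python3 - <<'E'
from ov import *
a=wheel("pics/scene0.png",310,350,145,185,50);b=wheel("pics/side0.png",250,282,168,190,60);print(a,b)
print(tri(s,a[1],d,b[1]))
for z in(.02,.035,.05):
    P=[plane(c,u,v,z)[:2] for u,v in((13,96),(27,215),(90,97),(97,218))]
    for p,q in((0,1),(2,3)): w=P[p]-P[q];print(z,"rod yaw",np.degrees(np.arctan2(w[1],w[0])).round(2),P[p].round(4),P[q].round(4),np.linalg.norm(w).round(4))
    w=P[2]-P[0];print("rod sep",np.linalg.norm(w).round(4))
for n,(u,v) in dict(farL=(128,108),farR=(188,104),nearL=(97,247),nearR=(188,226),nearR2=(165,252)).items(): print(n,plane(c,u,v,.091).round(4))
f=lambda x,y:(150+x/3.6,140+y/3.6)
for u,v in((403,130),(460,108),(478,225),(541,203)): print("scene tip",plane(s,*f(u,v),.091).round(4))
I=cv2.imread("pics/w2.png")[70:270,30:230];S=cv2.imread("pics/scene0.png")[150:240,250:370]
cv2.imwrite("pics/m.png",np.hstack([cv2.resize(I,(440,440),interpolation=cv2.INTER_CUBIC),cv2.resize(S,(360,270),interpolation=cv2.INTER_CUBIC)[:440] if 0 else cv2.copyMakeBorder(cv2.resize(S,(360,270),interpolation=cv2.INTER_CUBIC),0,170,0,0,cv2.BORDER_CONSTANT)]))
E
```

```text
(array([318, 154,  25,  25, 336], dtype=int32), array([329.16369048, 165.46428571])) (array([254, 172,  23,  14, 271], dtype=int32), array([265.13653137, 178.54612546]))
(array([0.56921982, 0.18742501, 0.08316725]), np.float64(0.00017915631540838951))
0.02 rod yaw -18.17 [0.6123 0.1309] [0.5019 0.1672] 0.1163
0.02 rod yaw -18.53 [0.5941 0.0614] [0.4817 0.0991] 0.1186
rod sep 0.0718
0.035 rod yaw -18.17 [0.6095 0.1209] [0.5036 0.1557] 0.1115
0.035 rod yaw -18.53 [0.5921 0.0543] [0.4842 0.0904] 0.1137
rod sep 0.0689
0.05 rod yaw -18.17 [0.6067 0.1109] [0.5053 0.1442] 0.1067
0.05 rod yaw -18.53 [0.59   0.0472] [0.4868 0.0818] 0.1088
rod sep 0.0659
farL [0.5699 0.0028 0.091 ]
farR [ 0.5617 -0.0423  0.091 ]
nearL [0.4699 0.0676 0.091 ]
nearR [ 0.4692 -0.0124  0.091 ]
nearR2 [0.4519 0.0135 0.091 ]
scene tip [0.4561 0.0109 0.091 ]
scene tip [0.4733 0.0614 0.091 ]
scene tip [ 0.5711 -0.0235  0.091 ]
scene tip [0.5921 0.0278 0.091 ]
```

View pics/m.png

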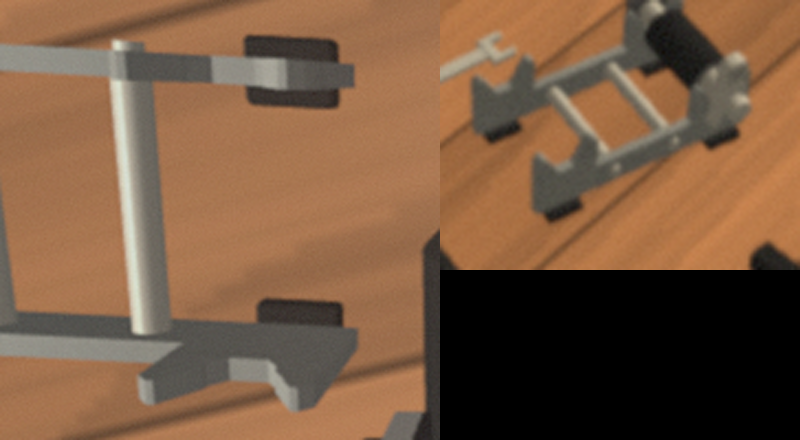

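Left crop: the near plate's slot mouth tips are at about (150,403) and (293,410), with its slot floor near (250,370). The far plate's slot floor is near (271,73), and its mouth runs from 212 to about 340.

```bash
python3 - <<'E'
from ov import *
g=lambda x,y:(30+x/2.2,70+y/2.2)
nf,ff=plane(c,*g(250,370),.062),plane(c,*g(271,73),.062)
L,Rr=plane(c,*g(150,403),.091),plane(c,*g(293,410),.091)
print("near floor",nf,"far floor",ff,"mid",(nf+ff)/2);w=ff-nf;print(np.degrees(np.arctan2(w[1],w[0])),np.linalg.norm(w))
print("near mouth",L,Rr,(L+Rr)/2,np.linalg.norm(L-Rr)); w=L-Rr;print("yaw from mouth",np.degrees(np.arctan2(w[1],w[0]))-90)
u=np.array([np.cos(np.radians(-18.3)),np.sin(np.radians(-18.3)),0]);print("bearing from mouth",(L+Rr)/2+.065*u)
fm=plane(c,*g(212,62),.091);print("far left mouth",fm, "->bearing", fm-.06*u-.026*np.array([-u[1],u[0],0]))
# roller in hand: far collar edge and shaft centre line
for u_,v_ in((289,20),(287,115),(287,168)): print("held",plane(c,u_,v_,o["ee_pos"][2]).round(4))
print(o["ee_pos"],o["tcp_rot"])
E
```

```text
near floor [0.4604031 0.0404996 0.062    ] far floor [ 0.57107782 -0.00758867  0.062     ] mid [0.51574046 0.01645546 0.062     ]
-23.48499176653447 0.12067053328506007
near mouth [0.46446855 0.06866475 0.091     ] [0.44848878 0.0163128  0.091     ] [0.45647866 0.04248877 0.091     ] 0.05473645655207573
yaw from mouth -16.97414186120902
bearing from mouth [0.51819132 0.02207926 0.091     ]
far left mouth [0.5769458  0.00146696 0.091     ] ->bearing [ 0.51181647 -0.00437855  0.091     ]
held [ 0.572  -0.1207  0.2358]
held [ 0.5399 -0.1121  0.2358]
held [ 0.5199 -0.1072  0.2358]
[ 0.47745622 -0.09482938  0.23581011] [ 1.79987974e+02  1.38434005e-01 -1.39743047e+01]
```

```bash
python3 - <<'E'
from ov import *
I=cv2.imread("pics/w2.png");hsv=cv2.cvtColor(I,cv2.COLOR_BGR2HSV);m=hsv[:,:,1]<90
yaw=np.radians(-18.3);u=np.array([np.cos(yaw),np.sin(yaw)]);n=np.array([-u[1],u[0]]);ref=np.array([.519,.021])
print("cam cradle xy",(c["xyz"][:2]-ref)@u,(c["xyz"][:2]-ref)@n)
for col in(35,50,60,70,110,120,130,150,160,170,180,188):
    v=np.nonzero(m[80:130,col])[0]+80
    if len(v)==0: continue
    r=[]
    for z in(.04,.091):
        for e in(v.min()-.5,v.max()+.5):
            p=plane(c,col,e,z)[:2]-ref; r.append((round(p@u*1000,1),round(p@n*1000,1)))
    print(col,v.min(),v.max(),r)
for vv in range(96,112,3): 
    x=np.nonzero(m[vv,100:210])[0]+100; print("row",vv,x.min(),x.max())
for col in(40,60): print(col,[(k,int(hsv[k,col,1]),int(hsv[k,col,2])) for k in range(206,240,2)])
E
```

```text
cam cradle xy 0.0653091494578504 -0.11769249504023574
35 90 102 [(np.float64(61.7), np.float64(99.9)), (np.float64(50.6), np.float64(101.0)), (np.float64(62.2), np.float64(67.6)), (np.float64(52.8), np.float64(68.6))]
50 91 102 [(np.float64(61.9), np.float64(86.8)), (np.float64(51.6), np.float64(87.8)), (np.float64(62.4), np.float64(56.5)), (np.float64(53.6), np.float64(57.3))]
60 91 103 [(np.float64(62.5), np.float64(78.0)), (np.float64(51.4), np.float64(79.0)), (np.float64(62.9), np.float64(49.0)), (np.float64(53.5), np.float64(49.8))]
70 92 104 [(np.float64(62.3), np.float64(69.3)), (np.float64(51.2), np.float64(70.2)), (np.float64(62.8), np.float64(41.6)), (np.float64(53.3), np.float64(42.3))]
110 95 106 [(np.float64(62.5), np.float64(34.4)), (np.float64(52.2), np.float64(34.9)), (np.float64(62.9), np.float64(11.8)), (np.float64(54.1), np.float64(12.2))]
120 95 106 [(np.float64(63.1), np.float64(25.6)), (np.float64(52.9), np.float64(26.0)), (np.float64(63.5), np.float64(4.3)), (np.float64(54.7), np.float64(4.7))]
130 95 107 [(np.float64(63.8), np.float64(16.8)), (np.float64(52.7)
[... 878 characters left out ...]
loat64(-46.6)), (np.float64(56.4), np.float64(-46.7))]
row 96 100 182
row 99 100 190
row 102 100 190
row 105 100 190
row 108 133 190
row 111 143 182
40 [(206, 134, 169), (208, 132, 174), (210, 127, 163), (212, 26, 88), (214, 12, 84), (216, 13, 81), (218, 12, 84), (220, 6, 79), (222, 19, 124), (224, 21, 148), (226, 17, 149), (228, 19, 150), (230, 14, 147), (232, 105, 155), (234, 133, 165), (236, 130, 169), (238, 131, 167)]
60 [(206, 133, 173), (208, 132, 170), (210, 134, 169), (212, 95, 126), (214, 12, 82), (216, 6, 81), (218, 9, 84), (220, 21, 84), (222, 16, 96), (224, 20, 143), (226, 19, 149), (228, 20, 150), (230, 20, 143), (232, 42, 150), (234, 138, 166), (236, 133, 167), (238, 135, 162)]
```

```bash

python3 -m creep '0.003 -0.03 0.01 0 0 0.02 0.3;0.006 -0.06 0.03 0 0 0.04 0.3;0.009 -0.09 0.05 0 0 0.053 0.3;0.0115 -0.121 0.076 0 0 0.053 0.3;0.0115 -0.121 0.076 0 0 0.053 0.3'
python3 -m creep '0 0 0 0 0 0 0.3;0 0 0 0 0 0 0.3'
python3 - <<'E'
from ov import *
yaw=np.radians(-17);u=np.array([np.cos(yaw),np.sin(yaw)]);ref=np.array([.5174,.020])
for z in(.045,.05,.055,.06): print(z,[((plane(c,50,v,z)[:2]-ref)@u).round(4) for v in(221.7,232.2,90.6,102.5)])
o=robot.get_obs();print(o["ee_pos"],o["tcp_rot"]);goto(o,(.518,.02,.0755),-17)
c=robot.get_calibration("wrist");I=robot.get_image("wrist");cv2.imwrite("pics/w3.png",I[:,:,::-1]);pickle.dump((o,c),open("w3.p","wb"))
hsv=cv2.cvtColor(I,cv2.COLOR_RGB2HSV);m=hsv[:,:,1]<90
# vertical profile of shaft centre col and plate profile left of shaft
print("shaft",[int(x) for x in hsv[0:200:3,285,2]])
for col in (150,180,200,215,230,250,310,325,340,360): print(col,[(int(a)) for a in np.nonzero(np.diff(m[:220,col].astype(int)))[0]])
E
```

```text
time: 6.42
ee_pos: [0.5152, 0.0244, 0.1535]
tcp_rot: [-179.9, 0.8, -16.9]
contact_force: [-1.9, -0.8, -9.1]
opening: 0.0441
grasp_force: 61.7
time: 6.58
ee_pos: [0.518, 0.0194, 0.1592]
tcp_rot: [179.9, 0.2, -17.0]
contact_force: [0.4, -0.1, -6.9]
opening: 0.0443
grasp_force: 61.9
0.045 [np.float64(-0.0551), np.float64(-0.0657), np.float64(0.0649), np.float64(0.055)]
0.05 [np.float64(-0.0533), np.float64(-0.0638), np.float64(0.0649), np.float64(0.0551)]
0.055 [np.float64(-0.0516), np.float64(-0.0619), np.float64(0.0649), np.float64(0.0552)]
0.06 [np.float64(-0.0498), np.float64(-0.06), np.float64(0.0649), np.float64(0.0554)]
[0.51795327 0.01937243 0.15915345] [179.89844912   0.22907736 -16.98774896]
shift [ 0.0002 -0.0008  0.0837] rotvec [0.002 0.004 0.   ]
shaft [181, 180, 183, 182, 174, 198, 195, 192, 189, 191, 191, 191, 192, 189, 185, 181, 179, 132, 199, 199, 196, 199, 198, 195, 197, 197, 193, 197, 197, 195, 196, 197, 195, 196, 191, 194, 197, 194, 191, 192, 193, 193, 191, 190, 192, 189, 190, 190, 188, 188, 186, 184, 185, 185, 186, 182, 186, 184, 184, 70, 103, 99, 51, 48, 47, 48, 57]
150 [109, 126]
180 [110, 126]
200 [104]
215 [110, 126, 188]
230 [110, 130, 174]
250 [110, 128, 165]
310 [14]
325 [110, 130, 168]
340 [178]
360 []
```

The bearing estimate agrees with both plates (edges at ±55 and ±65 mm). Lowering.

```bash

python3 -m creep '0 0 0.02 0 0 0 0.3;0 0 0.04 0 0 0 0.3;0 0 0.055 0 0 0 0.3;0 0 0.065 0 0 0 0.3;0 0 0.065 0 0 0 0.3'
python3 -m creep '0 0 0.004 0 0 0 0.3;0 0 0.008 0 0 0 0.3;0 0 0.012 0 0 0 0.3;0 0 0.014 0 0 0 0.3;0 0 0.014 0 0 0 0.3'
```

```text
time: 7.05
ee_pos: [0.5173, 0.0186, 0.0947]
tcp_rot: [179.9, 0.2, -17.1]
contact_force: [-1.5, -0.2, -8.3]
opening: 0.044
grasp_force: 61.8
time: 7.47
ee_pos: [0.5189, 0.0196, 0.0824]
tcp_rot: [180.0, 0.0, -17.0]
contact_force: [-0.3, 0.2, -8.0]
opening: 0.0441
grasp_force: 61.8
```

```bash

python3 -m creep '0 0 0.002 0 0 0 0.3;0 0 0.004 0 0 0 0.3;0 0 0.005 0 0 0 0.3;0 0 0.006 0 0 0 0.3;0 0 0.006 0 0 0 0.3'
python3 -m creep '0 0 0.001 0 0 0 0.3;0 0 0.002 0 0 0 0.3;0 0 0.002 0 0 0 0.3'
```

```text
time: 7.88
ee_pos: [0.5197, 0.02, 0.0769]
tcp_rot: [-179.9, -0.1, -17.0]
contact_force: [-0.3, 2.7, -5.5]
opening: 0.0441
grasp_force: 62.5
time: 8.13
ee_pos: [0.5203, 0.0203, 0.0757]
tcp_rot: [-179.9, -0.1, -17.0]
contact_force: [-0.0, 5.3, 2.0]
opening: 0.0439
grasp_force: 63.9
```

```bash

python3 -m creep '-0.001 -0.001 0 0 0 0 0.3;-0.002 -0.002 0.001 0 0 0 0.3;-0.002 -0.002 0.0015 0 0 0 0.3;-0.002 -0.002 0.0015 0 0 0 0.3'
python3 -m creep '0 0 0 0 0 0 0.55;0 0 0 0 0 0 0.6;0 0 0 0 0 0 0.7;0 0 0 0 0 0 0.8;0 0 0 0 0 0 0.9'
python3 -m creep '0 0 0 0 0 0 0.9;0 0 -0.015 0 0 0 0.9;0 0 -0.035 0 0 0 0.9;0 0 -0.06 0 0 0 0.9;0 0 -0.09 0 0 0 0.9'
```

```text
time: 8.47
ee_pos: [0.5195, 0.0221, 0.0738]
tcp_rot: [-179.9, -0.2, -17.0]
contact_force: [3.4, 3.0, -0.5]
opening: 0.0442
grasp_force: 63.6
time: 8.88
ee_pos: [0.5165, 0.0217, 0.0725]
tcp_rot: [179.9, 0.1, -17.1]
contact_force: [-0.4, -0.4, -0.3]
opening: 0.0763
grasp_force: 0.0
time: 9.3
ee_pos: [0.5157, 0.022, 0.1622]
tcp_rot: [179.9, 0.3, -17.0]
contact_force: [1.3, 0.8, 0.8]
opening: 0.0769
grasp_force: 0.0
```

```bash

python3 - <<'E'
from ov import *
o=robot.get_obs();c=robot.get_calibration("wrist");I=robot.get_image("wrist");cv2.imwrite("pics/w4.png",I[:,:,::-1]);pickle.dump((o,c),open("w4.p","wb"))
E
python3 -m creep '0.0075 0.0367 -0.006 0 0 0 1;0.015 0.0734 -0.012 0 0 0 1;0.0225 0.11 -0.018 0 0 0 1;0.03 0.147 -0.024 0 0 0 1;0.0374 0.1835 -0.029 0 0 0 1'
python3 -m creep '0.0075 0.0367 -0.006 0 0 -0.06 1;0.015 0.0734 -0.012 0 0 -0.12 1;0.0225 0.11 -0.018 0 0 -0.18 1;0.03 0.147 -0.024 0 0 -0.24 1;0.0374 0.1835 -0.029 0 0 -0.297 1'
python3 -m creep '0 0 0 0 0 0 1;0 0 0 0 0 0 1;0 0 0 0 0 0 1'
python3 - <<'E'
from ov import *
o=robot.get_obs();c=robot.get_calibration("wrist");I=robot.get_image("wrist");cv2.imwrite("pics/w5.png",I[:,:,::-1]);pickle.dump((o,c),open("w5.p","wb"))
s=robot.get_image("scene");cv2.imwrite("pics/s5.png",s[:,:,::-1])
W=cv2.imread("pics/w4.png");A=W[0:400:,130:430]
P=I[:,:,::-1]
q=proj(c,(.4805,-.351,.08));print(q,o["ee_pos"],o["tcp_rot"])
x,y=[int(np.clip(t,lo,hi)) for t,lo,hi in((q[0],100,460),(q[1],100,320))]
B=cv2.resize(P[y-75:y+75,x-100:x+100],(400,300),interpolation=cv2.INTER_CUBIC)
C=cv2.resize(s[140:215,245:345,::-1],(400,300),interpolation=cv2.INTER_CUBIC)
cv2.imwrite("pics/m2.png",np.hstack([cv2.resize(A,(400,533))[:533],np.vstack([B,C])[:533]]));print(x,y)
E
```

```text
time: 9.77
ee_pos: [0.4992, -0.1659, 0.1925]
tcp_rot: [180.0, -0.0, -17.0]
contact_force: [0.7, 0.6, 0.1]
opening: 0.0849
grasp_force: 0.0
time: 10.18
ee_pos: [0.481, -0.3527, 0.2213]
tcp_rot: [180.0, 0.0, 0.1]
contact_force: [0.3, -0.3, 1.3]
opening: 0.0852
grasp_force: 0.0
time: 10.43
ee_pos: [0.4811, -0.3502, 0.2202]
tcp_rot: [-179.9, 0.1, -0.1]
contact_force: [0.7, -0.1, -0.7]
opening: 0.0849
grasp_force: 0.0
[283.77582072 195.47800549] [ 0.48106371 -0.35019564  0.22024719] [-1.79904116e+02  6.71116265e-02 -9.13750887e-02]
283 195
```

View pics/m2.png

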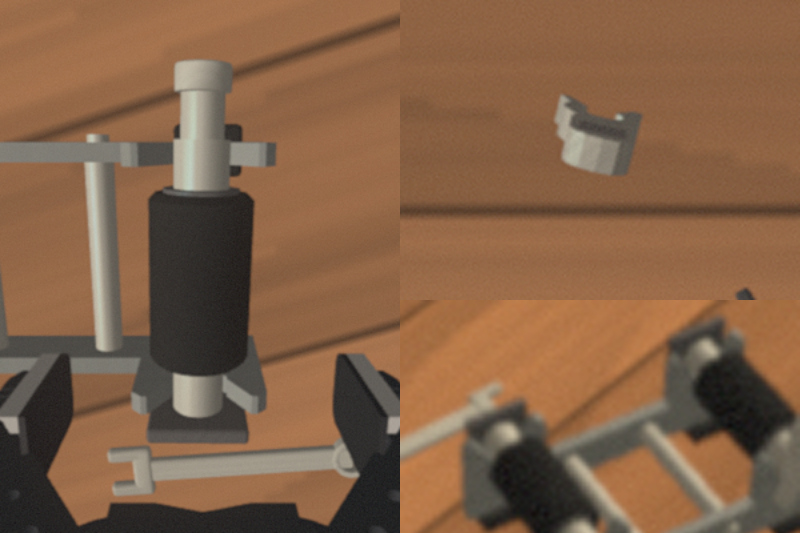

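Left: the roller lies in both bearings, with the head outside the near plate and the groove outside the far plate. Top right: the clip's tab top is at about (562–630,135–175) in the crop, turned by roughly 10–15°. I'll measure it by mask.

```bash
python3 - <<'E'
from h import *
import pickle
o,c=pickle.load(open("w5.p","rb"))
I=cv2.imread("pics/w5.png")[160:212,255:310];h=cv2.cvtColor(I,cv2.COLOR_BGR2HSV);m=h[:,:,1]<75
for r in range(5,52): 
    if m[r].any(): print(160+r,"".join(chr(48+min(9,int(h[r,k,2])//24)) if m[r,k] else "." for k in range(0,55)))
E
```

```text
167 .........5.............................................
168 ........66544..........................................
169 ........6665444........................................
170 ........66665433.......................................
171 .......66655433334.....................................
172 .......6665433333334...................................
173 .......66665433333334..................................
174 .......66666544333334..................................
175 .......66677765433333..................................
176 ......6667777765433334.....................44..........
177 ......666677765433333334............665433333333.......
178 ......6666777543333333334444........7765333333334......
179 .....66666777543333333333333344....5666543333333.......
180 ......666677653333333333333333333334444333333333.......
181 ......666777643333333333333333333333333333333334.......
182 .......66777643333333333333333333333333333333334.......
183 .......6777765443333333332333323333333333333333........
184 .......6777776654433333333322323333333333333334........
185 .......677777776
[... 659 characters left out ...]
77776666666665555555554434433...........
197 .........67777777766666666665555555544334334...........
198 .........67777777766666666655555555544343334...........
199 .........6777777776666666665555555554334433............
200 ..........677777766666666655555555544334333............
201 ...........66777766666666665555555544333434............
202 .............66766666666665555555554334333.............
203 ................66666666665555555554333334.............
204 ...................66666665555555544343334.............
205 .......................6655555555544333334.............
206 ............................5555554333444..............
207 ................................554....................
```

```bash
python3 - <<'E'
from h import *
import pickle
o,c=pickle.load(open("w5.p","rb"))
t=plane(c,282.5,194.5,.0805);print("tab",t)
Q=[plane(c,255+a,b,.0805)[:2] for a,b in((10,199.5),(40.5,207),(45,189.5),(14.7,182))]
for i in range(4): w=Q[(i+1)%4]-Q[i];print(np.linalg.norm(w).round(4),np.degrees(np.arctan2(w[1],w[0])).round(1))
goto(o,(t[0],t[1],.068),-15)
o,c=pickle.load(open("w4.p","rb"));I=cv2.imread("pics/w4.png")
g=cv2.cvtColor(I,cv2.COLOR_BGR2GRAY).astype(float)
pr=g[:,278:287].mean(1);d=np.diff(pr);print("edges",[(i,round(d[i])) for i in range(30,150) if abs(d[i])>6])
h=cv2.cvtColor(I,cv2.COLOR_BGR2HSV)
for r in(60,80,90,125,135): k=np.nonzero(h[r,230:340,1]<75)[0]+230; print(r,k.min(),k.max())
E
```

```text
tab [ 0.48141694 -0.34998758  0.0805    ]
0.0251 -104.3
0.0147 -13.5
0.0246 75.8
0.0147 164.7
shift [0.0005 0.     0.1522] rotvec [-0.002  0.001  0.26 ]
edges [(43, 6), (44, 22), (45, 16), (65, -11), (66, -7), (67, 21), (68, 10), (141, -12), (142, -35), (143, -25), (146, -10), (147, -25), (148, -10)]
60 261 303
80 265 297
90 265 297
125 260 310
135 260 301
```

```bash

python3 -m creep '0.0005 0 0.03 0 0 0.062 1;0.0005 0 0.06 0 0 0.125 1;0.0005 0 0.09 0 0 0.187 1;0.0005 0 0.11 0 0 0.249 1;0.0005 0 0.12 0 0 0.249 1'
python3 -m creep '0 0 0.016 0 0 0 1;0 0 0.032 0 0 0 1;0 0 0.032 0 0 0 1;0 0 0.032 0 0 0 1'
python3 - <<'E'
from h import *
from station import robot
import pickle
o=robot.get_obs();print(o["ee_pos"],o["tcp_rot"]);goto(o,(.4814,-.35,.068),-14.3)
o,c=pickle.load(open("w4.p","rb"));I=cv2.imread("pics/w4.png");h=cv2.cvtColor(I,cv2.COLOR_BGR2HSV)
for r in range(92,112,2): k=np.nonzero(h[r,230:340,1]<75)[0]+230; print(r,k.min(),k.max(),end="; ")
P={n:plane(c,u,v,z)[:2] for n,u,v,z in(("end",282,44.5,.08),("c86",282,66.8,.088),("s66",281.5,103.5,.088),("groove",281.3,85,.085))};print(P)
yaw=np.radians(-17);u=np.array([np.cos(yaw),np.sin(yaw)]);n=np.array([-u[1],u[0]]);ref=np.array([.5174,.020])
for k,p in P.items(): print(k,((p-ref)@u*1000).round(1),((p-ref)@n*1000).round(1))
E
```

```text
time: 10.95
ee_pos: [0.4803, -0.3471, 0.0972]
tcp_rot: [-179.8, 0.4, -14.2]
contact_force: [-0.5, 0.5, -0.9]
opening: 0.0854
grasp_force: 0.0
time: 11.28
ee_pos: [0.4821, -0.3495, 0.0687]
tcp_rot: [-179.9, 0.1, -14.2]
contact_force: [-0.2, -0.5, 0.7]
opening: 0.0853
grasp_force: 0.0
[ 0.48205026 -0.34946977  0.06865185] [-1.79949632e+02  9.30823496e-02 -1.41524396e+01]
shift [-0.0005  0.0007  0.0007] rotvec [-0.001  0.002  0.003]
92 265 297; 94 264 308; 96 261 310; 98 261 310; 100 261 310; 102 261 310; 104 260 310; 106 260 315; 108 230 336; 110 230 336; {'end': array([ 0.61262486, -0.00753088]), 'c86': array([ 0.60056118, -0.00383106]), 's66': array([0.58180988, 0.00221011]), 'groove': array([ 0.59159022, -0.00066685])}
end 99.1 1.5
c86 86.5 1.5
s66 66.8 1.8
groove 77.0 1.9
```

```bash

python3 -m creep '0 0.0005 0 0 0 0 0.5;0 0.0005 0 0 0 0 0.4;0 0.0005 0 0 0 0 0.3;0 0.0005 0 0 0 0 0.1;0 0.0005 0 0 0 0 0.1' 70
python3 -m creep '0 0 0 0 0 0 0.1;0 0 0 0 0 0 0.1;0 0 0 0 0 0 0.1;0 0 0 0 0 0 0.1' 70
python3 -m creep '0 0 -0.02 0 0 0 0.1;0 0 -0.05 0 0 0 0.1;0 0 -0.08 0 0 0 0.1;0 0 -0.115 0 0 0 0.1;0 0 -0.15 0 0 0 0.1'
python3 - <<'E'
from ov import *
o=robot.get_obs();c=robot.get_calibration("wrist");I=robot.get_image("wrist")[:,:,::-1];cv2.imwrite("pics/w6.png",I);pickle.dump((o,c),open("w6.p","wb"))
print(o["ee_pos"],o["tcp_rot"],o["opening"])
h=cv2.cvtColor(I,cv2.COLOR_BGR2HSV)
for r in range(170,390,5): print(r,"".join(chr(48+min(9,int(h[r,k,2])//26)) if h[r,k,1]<80 else "." for k in range(190,375,2)))
E
```

```text
time: 11.7
ee_pos: [0.4824, -0.3516, 0.0698]
tcp_rot: [180.0, -0.1, -14.3]
contact_force: [0.4, -0.9, 0.1]
opening: 0.0257
grasp_force: 0.0
time: 12.03
ee_pos: [0.4824, -0.3516, 0.0698]
tcp_rot: [180.0, -0.1, -14.3]
contact_force: [-0.9, -0.4, -0.9]
opening: 0.0086
grasp_force: 0.0
time: 12.45
ee_pos: [0.4806, -0.3502, 0.2184]
tcp_rot: [-179.9, 0.2, -14.3]
contact_force: [-0.2, -0.4, 0.0]
opening: 0.0086
grasp_force: 0.0
[ 0.4806168  -0.3502022   0.21840402] [-179.89633704    0.22660884  -14.2867976 ] 0.008630806246063119
170 ..........................................................67777777764344455554443544666555555
175 ...........................................................7775444444466666555444454666555555
180 ...........................................................6776444444467666655444454.........
185 ...............................................................544444456665..................
190 .............................................................................................
195 ..............................................................................
[... 3039 characters left out ...]
11111111111222
355 11111111111111111221110111111111111124............5553442221121111111111111122211111111111122
360 111111111111111111111111111111111111.........344556677663222221111111111111111111111111111122
365 111111111111111111111111111111111111......555356667666554222211111111111111111111011111111111
370 111111111111111111111111111111111111.....56666466665554..111122111111111111111111111111111111
375 111111111111111111111111111111111111......67766545544....111111111111111111111111111111111111
380 111111111111111111111111111111111111.......466555544.....111112211111111111111111111111111111
385 111011111111122211111111111111111111111111111111111111111111111211111111111111112221111111111
```

```bash
python3 - <<'E'
from ov import *
s7=robot.get_image("scene")[:,:,::-1];d7=robot.get_image("side")[:,:,::-1];cv2.imwrite("pics/s7.png",s7);cv2.imwrite("pics/d7.png",d7)
def show(I,x0,x1,y0,y1,st=1):
    h=cv2.cvtColor(np.ascontiguousarray(I),cv2.COLOR_BGR2HSV)
    for r in range(y0,y1,st): print(r,"".join(chr(48+min(9,int(h[r,k,2])//26)) if h[r,k,1]<75 else "." for k in range(x0,x1,st)))
show(s7,140,240,240,300,1)
print("wrist");show(cv2.imread("pics/w6.png"),190,450,80,200,3)
E
```

```text
240 1111................................................................................................
241 111.................................................................................................
242 111.................................................................................................
243 11..................................................................................................
244 11..................................................................................................
245 11..................................................................................................
246 11..................................................................................................
247 1...................................................................................................
248 ....................................................................................................
249 ....................................................................................................
250 ..............................................
[... 8178 characters left out ...]
........676444447665544446655555........................
179 ........................................774444476655444466.............................
182 ........................................76444446666544.................................
185 ..........................................54444666.....................................
188 ..........................................544..........................................
191 .......................................................................................
194 ....................................................................................222
197 ...................................................................................3321
```

The first clip grasp missed: the fingers closed above the tab and knocked the clip over. The roller grip readings and the finger positions in the wrist image both put the fingertips about 10 mm behind the reported TCP. The picture budget is used up, so I'll measure how the clip lies with printed masks.

```bash
cat >> ov.py <<'E'
def show(I,x0,x1,y0,y1,st=1,sat=75,q=20):
    h=cv2.cvtColor(np.ascontiguousarray(I),cv2.COLOR_BGR2HSV)
    print("    "+"".join(str(k//10%10) if k%10==0 else " " for k in range(x0,x1,st)))
    for r in range(y0,y1,st): print(r,"".join(chr(97+int(h[r,k,2])//q) if h[r,k,1]<sat else "." for k in range(x0,x1,st)))
E
python3 - <<'E'
from ov import *
o,c=pickle.load(open("w6.p","rb"))
show(cv2.imread("pics/w6.png"),302,402,150,193)
print(c["xyz"],[plane(c,u,v,.007).round(4) for u,v in((308,172),(395,155),(392,168),(318,188))])
show(cv2.imread("pics/d7.png"),270,320,285,325)
E
```

```text
1         2         3         4         5         6         7         8         9         0 
150 ....................................................................................................
151 ....................................................................................................
152 ....................................................................................................
153 ....................................................................................................
154 ....................................................................................................
155 .................................................................................fffffffff..........
156 ..........................................................................feeeeddddeeeeeeeef........
157 .....................................................................feeeddeeeeeeedddeeeefeef.......
158 ................................................................feddeeeeeeddddeeeeeeeffffffef.......
159 ..........................................................
[... 5245 characters left out ...]
........................................
313 ..................................................
314 ......................eee.........................
315 ......................eee.........................
316 ......................eeee........................
317 ......................eeee........................
318 ......................fffgg.......................
319 ......................ggggg.......................
320 .....................gggggg.......................
321 .....................fffffff......................
322 .....................ffeeeee......................
323 ......................eeeeee......................
324 ......................eeeeee......................
```

The clip lies on its side with its tab toward -y (tab top at about col 373, row 168 in the wrist image) and its thickness across world x. My plan is to grip the tab across its thickness with the tool tilted 30°, then turn it upright in the air. First I'll measure the tab and turn to yaw -93 to check that the tilt is reachable.

```bash

python3 -m creep '0 0 0 0 0 0.12 1;0 0 0 0 0 0.24 1;0 0 0 0 0 0.36 1;0 0 0 0 0 0.48 1;0 0 0 0 0 0.6 1'
python3 -m creep '0 0 0 0 0 0.12 1;0 0 0 0 0 0.24 1;0 0 0 0 0 0.36 1;0 0 0 0 0 0.48 1;0 0 0 0 0 0.6 1'
python3 -m creep '0 0 0 0 0 0.12 1;0 0 0 0 0 0.174 1;0 0 0 0 0 0.174 1'
python3 - <<'E'
from ov import *
o,c=pickle.load(open("w6.p","rb"))
for z in(.031,): 
    L=[plane(c,u,v,z)[:2].round(4) for u,v in((356,164.5),(385,160.3),(357,179.7),(385,174.2),(373,168.8))];print(L)
    for a,b in((0,1),(2,3)): w=L[b]-L[a];print(np.degrees(np.arctan2(w[1],w[0])))
print(robot.get_obs()["q"].round(1))
I=robot.get_image("wrist")[:,:,::-1];o=robot.get_obs();c=robot.get_calibration("wrist");cv2.imwrite("pics/w8.png",I);pickle.dump((o,c),open("w8.p","wb"))
p=proj(c,(.47,-.44,.02));print(p,c["xyz"]);x,y=int(p[0]),int(p[1]);show(I,max(0,x-75),min(560,x+75),max(0,y-65),min(420,y+85),2)
E
```

```text
time: 13.02
ee_pos: [0.4804, -0.35, 0.2158]
tcp_rot: [179.9, 0.3, -49.0]
contact_force: [-0.1, -0.3, -0.1]
opening: 0.0683
grasp_force: 0.0
time: 13.43
ee_pos: [0.4804, -0.3499, 0.2158]
tcp_rot: [179.8, 0.2, -83.4]
contact_force: [0.6, 0.7, 0.4]
opening: 0.0856
grasp_force: 0.0
time: 13.68
ee_pos: [0.4805, -0.35, 0.216]
tcp_rot: [179.8, 0.2, -93.1]
contact_force: [-0.2, -0.4, 0.0]
opening: 0.0856
grasp_force: 0.0
[array([ 0.4801, -0.4183]), array([ 0.4774, -0.4443]), array([ 0.4662, -0.4165]), array([ 0.4649, -0.4421]), array([ 0.4725, -0.4325])]
-95.92869554621525
-92.90705417831535
[-40.3  15.   98.1  -0.   67.1 142.8]
[287.64295148  78.48667963] [ 0.47798474 -0.41848913  0.36437979]
        2    3    4    5    6    7    8    9    0    1    2    3    4    5    6
13 ...........................................................................
15 ...........................................................................
17 ...........................................................................
19 ...........................................................................
21 ......
[... 4930 characters left out ...]
..................ffffffff..................................
147 .................................ffffffff..................................
149 .................................ffffffff..................................
151 .................................ffffffff..................................
153 ...........................................................................
155 ...........................................................................
157 ...........................................................................
159 ...........................................................................
161 ...........................................................................
```

```bash
cat >> h.py <<'E'
def goR(o,xyz,T):
    M=R.from_euler('xyz',o["tcp_rot"],degrees=True)
    print("shift",(M.inv().apply(np.array(xyz)-o["ee_pos"])).round(4),"rotvec",(M.inv()*T).as_rotvec().round(3))
E
python3 - <<'E'
from ov import *
o,c=pickle.load(open("w8.p","rb"))
C=plane(c,286.5,86.5,.031);C[2]=.017;print("tab C",C, "tab ends",plane(c,286.5,68.5,.031),plane(c,286.5,105,.031),"yaw chk",plane(c,286,140,.035))
T=R.from_rotvec([np.radians(30),0,0])*R.from_euler('xyz',[180,0,-93],degrees=True);z=T.as_matrix()[:,2];print(z)
o=robot.get_obs();goR(o,C-.1*z,T)
E
```

```text
tab C [ 0.47152558 -0.43293754  0.017     ] tab ends [ 0.47084284 -0.44726921  0.031     ] [ 0.47224533 -0.41782907  0.031     ] yaw chk [ 0.47414688 -0.38852766  0.035     ]
[-1.38777878e-16  5.00000000e-01 -8.66025404e-01]
shift [0.1334 0.002  0.1124] rotvec [-0.023 -0.52   0.   ]
```

```bash

python3 -m creep '0.027 0 0.01 0 -0.104 0 0.7;0.054 0.001 0.03 0 -0.208 0 0.7;0.08 0.001 0.06 -0.01 -0.312 0 0.7;0.107 0.002 0.09 -0.015 -0.416 0 0.7;0.1334 0.002 0.1124 -0.023 -0.52 0 0.7'
python3 -m creep '0 0 0 0 0 0 0.7;0 0 0 0 0 0 0.7'
python3 - <<'E'
from ov import *
T=R.from_rotvec([np.radians(30),0,0])*R.from_euler('xyz',[180,0,-93],degrees=True);z=T.as_matrix()[:,2]
o=robot.get_obs();print(o["q"].round(1));C=np.array([.4715,-.433,.017]);goR(o,C,T)
E
```

```text
time: 14.15
ee_pos: [0.4718, -0.4848, 0.1039]
tcp_rot: [178.5, 30.1, -93.3]
contact_force: [0.5, -1.2, 0.3]
opening: 0.0598
grasp_force: 0.0
time: 14.32
ee_pos: [0.4676, -0.4812, 0.0915]
tcp_rot: [177.6, 30.8, -94.0]
contact_force: [-0.6, 0.7, -0.1]
opening: 0.0597
grasp_force: 0.0
[-57.2  46.5  71.2  15.9  89.2 122.1]
shift [-0.0034 -0.0042  0.0887] rotvec [ 0.007  0.016 -0.008]
```

```bash

python3 -m creep '-0.001 -0.002 0.02 0 0 0 0.7;-0.003 -0.004 0.04 0 0 0 0.7;-0.003 -0.004 0.055 0 0 0 0.7;-0.003 -0.004 0.055 0 0 0 0.7;-0.003 -0.004 0.055 0 0 0 0.7'
python3 -m creep '0 0 0 0 0 0 0.7'
python3 - <<'E'
from ov import *
T=R.from_rotvec([np.radians(30),0,0])*R.from_euler('xyz',[180,0,-93],degrees=True);z=T.as_matrix()[:,2]
o=robot.get_obs();C=np.array([.4715,-.433,.017]);goR(o,C,T)
I=robot.get_image("wrist")[:,:,::-1];cv2.imwrite("pics/w9.png",I);show(I,150,420,60,300,4,75)
E
```

```text
time: 14.73
ee_pos: [0.4786, -0.4537, 0.0638]
tcp_rot: [178.7, 29.6, -93.2]
contact_force: [-0.4, 0.1, -0.1]
opening: 0.06
grasp_force: 0.0
time: 14.82
ee_pos: [0.479, -0.4555, 0.0644]
tcp_rot: [178.8, 29.5, -93.2]
contact_force: [-0.3, -0.2, 1.2]
opening: 0.0597
grasp_force: 0.0
shift [0.0042 0.0076 0.0522] rotvec [-0.007 -0.008  0.004]
    5    7    9    1    3    5    7    9    1    3    5    7    9    1  
60 bcccccccccccbcbcbccccbccbbccbbccbccccbbbbcccbbbbcbbbbccbegffffffffff
64 ccccccccccccccbcbcbbbcccccbcccbccccccccccccbcbbbcbccccbcfggggggffgff
68 ccccccccccccbccccccccbcccccccbccbcbccccccbbcccccbcccccccgggggggggggg
72 ccccccccccccccccccccccccccccbbccbccbccbbcbcbcccbbccccccchghggggggggg
76 ccccccccccccccccbcccccccccccccccbcccccccbccbcccccccccccdhhhhhhhhhggg
80 ccccccccccccccccccccccccccccccccccccccccccbccbccccccbccehhhhhhhhhhhh
84 cccccccccccccccccccccccccccccccccccccccccccccbccccccccchiiiiihihhhih
88 ccccccccccccccccccccccccccccccccccccccccccccccccccccccdjjjjjiiiiiiii
92 ccccccccccccccccccccccccccccccccccccccccccccccccccccccekkkjjjjjjjjjj
96 cccccccccccccccccccccccccccccccccccc
[... 2982 characters left out ...]
........ggggggg..............ggg...........
264 .........fffe....................ggggggg............ccefff..........
268 .........fffc....................ggfffg.............ccbfff..........
272 ........fffdcc...................gggggg.............ccbefff.........
276 .....ccefffcccc..................gggggg.............bbcbfffecc......
280 ....ccdfffdcc.c..................ghhggg.............bccbdfffcbb.....
284 ...cccffffccccc..................jkkjjj.............bcc.bffffbcc....
288 ...ccefffdccccc..................jkkkkk.............cccbbdfffdbc....
292 ..cccffffcc..cc..................hhhhhh.............ccbcbbffffccb...
296 .cccffffccccccc..................gggggg.............ccbbbcdfffecbb..
```

```bash

python3 -m creep '0.002 0.004 0.0 0 0 0 0.6;0.0042 0.0076 0.015 0 0 0 0.6;0.0042 0.0076 0.03 0 0 0 0.6;0.0042 0.0076 0.045 0 0 0 0.6;0.0042 0.0076 0.05 0 0 0 0.6'
python3 -m creep '0 0 0 0 0 0 0.6;0 0 0.004 0 0 0 0.6;0 0 0.008 0 0 0 0.6;0 0 0.008 0 0 0 0.6'
python3 - <<'E'
from ov import *
T=R.from_rotvec([np.radians(30),0,0])*R.from_euler('xyz',[180,0,-93],degrees=True);z=T.as_matrix()[:,2]
o=robot.get_obs();C=np.array([.4715,-.433,.017]);goR(o,C+.018*z,T)
I=robot.get_image("wrist")[:,:,::-1];cv2.imwrite("pics/w10.png",I);show(I,150,420,200,330,4,75)
E
```

```text
time: 15.28
ee_pos: [0.4688, -0.4319, 0.014]
tcp_rot: [178.5, 29.9, -93.4]
contact_force: [0.1, 0.7, 0.1]
opening: 0.0511
grasp_force: 0.0
time: 15.62
ee_pos: [0.47, -0.4293, 0.0082]
tcp_rot: [178.6, 29.8, -93.4]
contact_force: [0.5, 0.1, 0.3]
opening: 0.0511
grasp_force: 0.0
shift [-0.0013 -0.0014  0.0085] rotvec [-0.005 -0.003  0.001]
    5    7    9    1    3    5    7    9    1    3    5    7    9    1  
200 ....................................................................
204 ....................................................................
208 ....................................................................
212 ....................................................................
216 ....................................................................
220 ....................................................................
224 ....................................................................
228 ............................fgggggggg...............................
232 ............................ggggggggg...............................
236 ...........................
[... 1020 characters left out ...]
..glllllllll............ccccccgggfccc......
296 .....ccdgggfcccccc.........illlllllll............ccccbbffggcccd.....
300 ....cccggggdcccccc..........lllllllll............ccccccdgggfccc.....
304 ..ccccccdhhdcccccc..........lllllllll............ccccccdhhccccccb...
308 cccccccccfhddcccc...........lllllllll.............ccccceheccccccccc.
312 cccccccccdgddcccc...........lllllllll.............cccccegccccccccccb
316 cccccccccccddcccc...........lllllllll.............ccccddcccccccccccc
320 cccccccccccddccc............lllllllll.............cccbcccccccccccccc
324 cccccccccccddccc............llllllllk..............cccdccccccccccccb
328 ccccccccccccdccc............gggggggg...............cccdccccccccccccc
```

```bash

python3 -m creep '-0.001 -0.0015 0.004 0 0 0 0.6;-0.001 -0.0015 0.008 0 0 0 0.6;-0.001 -0.0015 0.008 0 0 0 0.6'
python3 -m creep '0 0 0 0 0 0 0.4;0 0 0 0 0 0 0.3;0 0 0 0 0 0 0.2;0 0 0 0 0 0 0.05;0 0 0 0 0 0 0.05' 50
python3 -m creep '0 0 0 0 0 0 0.05;0 0 0 0 0 0 0.05;0 0 0 0 0 0 0.05' 50
```

```text
time: 15.92
ee_pos: [0.4713, -0.4234, 0.0009]
tcp_rot: [178.5, 29.9, -93.4]
contact_force: [-0.4, -0.5, 0.2]
opening: 0.0511
grasp_force: 0.0
time: 16.33
ee_pos: [0.4715, -0.4244, 0.0017]
tcp_rot: [178.6, 29.8, -93.4]
contact_force: [-0.5, 0.1, 0.4]
opening: 0.0128
grasp_force: 51.2
time: 16.58
ee_pos: [0.4716, -0.4244, 0.0017]
tcp_rot: [178.6, 29.8, -93.4]
contact_force: [1.1, -0.4, 0.2]
opening: 0.0135
grasp_force: 51.2
```

The tab is gripped (opening 13.5 mm, 51 N). I'll lift, bring the tool back to vertical, and work out the final pose.

```bash

python3 - <<'E'
from ov import *
o=robot.get_obs();pickle.dump(o,open("grip.p","wb"))
E
python3 -m creep '-0.01 0 -0.017 0 0 0 0.05;-0.025 0 -0.043 0 0 0 0.05;-0.045 0 -0.078 0 0 0 0.05;-0.065 0 -0.113 0 0 0 0.05;-0.085 0 -0.147 0 0 0 0.05' 80
python3 -m creep '0 0 0 0 0.11 0 0.05;0 0 0 0 0.22 0 0.05;0 0 0 0 0.33 0 0.05;0 0 0 0 0.44 0 0.05;0 0 0 0 0.524 0 0.05'
cat > fin.py <<'E'
from ov import *
g=pickle.load(open("grip.p","rb"))
Tg=R.from_euler('xyz',g["tcp_rot"],degrees=True)
t=Tg.as_matrix()
xc=-t[:,1]                       # clip x = -tool y (along world +x)
zc=np.array([-.056,-.998,-.0625]);zc-=xc*(zc@xc);zc/=np.linalg.norm(zc);yc=np.cross(zc,xc)
Rc=R.from_matrix(np.c_[xc,yc,zc]);C=np.array([.4715,-.433,.017])
Otool=Tg.inv().apply(C-.04*zc-g["ee_pos"])
G=np.array([.5912,-.0007,.075])
def final(h,flip=True,dx=0,dy=0):
    Rf=R.from_euler('z',-17+180*flip,degrees=True); Tf=Rf*Rc.inv()*Tg
    u=R.from_euler('z',-17,degrees=True).apply([dx,dy,h])
    return G+u-Tf.apply(Otool),Tf
E
python3 - <<'E'
from fin import *
print("Rc z",zc,"O in tool",Otool)
for f in(True,False):
    p,T=final(.05,f);print(p,T.as_matrix().round(3).tolist(),T.as_euler('xyz',degrees=True))
o=robot.get_obs();print(o["ee_pos"],o["tcp_rot"],o["q"].round(1),o["opening"])
E
```

```text
time: 17.0
ee_pos: [0.4748, -0.4234, 0.1725]
tcp_rot: [178.5, 29.8, -93.4]
contact_force: [1.1, -0.1, -0.3]
opening: 0.0128
grasp_force: 81.1
time: 17.42
ee_pos: [0.4755, -0.4232, 0.1725]
tcp_rot: [178.8, -0.5, -92.6]
contact_force: [-0.2, 0.6, -0.2]
opening: 0.0126
grasp_force: 81.1
Rc z [-0.04791051 -0.99688926 -0.062581  ] O in tool [-3.60322201e-02 -1.61330429e-05  9.73761481e-05]
[0.5958404  0.01442289 0.15737431] [[0.129, 0.956, 0.262], [0.422, -0.292, 0.858], [0.897, -0.0, -0.441]] [-180.          -63.80399255   73.        ]
[ 0.5865596  -0.01582289  0.15737431] [[-0.129, -0.956, -0.262], [-0.422, 0.292, -0.858], [0.897, -0.0, -0.441]] [ 180.          -63.80399255 -107.        ]
[ 0.47545513 -0.42320161  0.17249153] [178.83290997  -0.52182244 -92.62047646] [-45.   22.2  94.   -1.3  64.3 138.2] 0.012648207140462464
```

```bash

python3 -m creep '0 0 -0.02 0 0 -0.116 0.05;0 0 -0.04 0 0 -0.232 0.05;0 0 -0.06 0 0 -0.348 0.05;0 0 -0.08 0 0 -0.464 0.05;0 0 -0.1 0 0 -0.58 0.05'
python3 -m creep '0 0 0 0 0 -0.116 0.05;0 0 0 0 0 -0.232 0.05;0 0 0 0 0 -0.348 0.05;0 0 0 0 0 -0.464 0.05;0 0 0 0 0 -0.58 0.05'
python3 -m creep '0 0 0 0 0 -0.116 0.05;0 0 0 0 0 -0.232 0.05;0 0 0 0 0 -0.348 0.05;0 0 0 0 0 -0.464 0.05;0 0 0 0 0 -0.58 0.05'
python3 -m creep '0 0 0 0 0 -0.116 0.05;0 0 0 0 0 -0.232 0.05;0 0 0 0 0 -0.348 0.05;0 0 0 0 0 -0.464 0.05;0 0 0 0 0 -0.58 0.05'
python3 -m creep '0 0 0 0 0 -0.116 0.05;0 0 0 0 0 -0.232 0.05;0 0 0 0 0 -0.348 0.05;0 0 0 0 0 -0.464 0.05;0 0 0 0 0 -0.57 0.05'
python3 - <<'E'
from fin import *
o=robot.get_obs();print(o["q"].round(1))
goto(o,(.56,-.08,.29),73)
E
```

```text
time: 17.83
ee_pos: [0.4771, -0.4228, 0.272]
tcp_rot: [178.8, 0.6, -59.1]
contact_force: [0.3, 0.2, -0.8]
opening: 0.0126
grasp_force: 81.2
time: 18.25
ee_pos: [0.4771, -0.423, 0.271]
tcp_rot: [179.3, 1.1, -25.9]
contact_force: [1.6, -0.3, -0.5]
opening: 0.0127
grasp_force: 81.2
time: 18.67
ee_pos: [0.4771, -0.423, 0.2709]
tcp_rot: [-179.9, 1.3, 7.4]
contact_force: [-0.9, 0.0, -0.6]
opening: 0.0124
grasp_force: 81.2
time: 19.08
ee_pos: [0.4771, -0.423, 0.2709]
tcp_rot: [-179.2, 1.1, 40.6]
contact_force: [0.7, 0.7, -1.0]
opening: 0.0125
grasp_force: 81.2
time: 19.5
ee_pos: [0.4771, -0.423, 0.2709]
tcp_rot: [-178.8, 0.5, 73.2]
contact_force: [-1.0, -0.2, -1.5]
opening: 0.0127
grasp_force: 81.2
[-45.   17.5  88.4  -1.   74.9 -27.9]
shift [ 0.3522 -0.02   -0.0217] rotvec [-0.021  0.009  0.004]
```

```bash

python3 -m creep '0.035 -0.002 -0.002 0 0 0 0.05;0.07 -0.004 -0.004 0 0 0 0.05;0.106 -0.006 -0.006 0 0 0 0.05;0.141 -0.008 -0.008 0 0 0 0.05;0.176 -0.01 -0.01 -0.01 0 0 0.05'
python3 -m creep '0.035 -0.002 -0.002 0 0 0 0.05;0.07 -0.004 -0.004 0 0 0 0.05;0.106 -0.006 -0.006 0 0 0 0.05;0.141 -0.008 -0.008 0 0 0 0.05;0.176 -0.01 -0.01 -0.01 0 0 0.05'
python3 -m creep '0 0 0 0 0.11 0 0.05;0 0 0 0 0.22 0 0.05;0 0 0 0 0.33 0 0.05;0 0 0 0 0.44 0 0.05;0 0 0 0 0.55 0 0.05'
python3 -m creep '0 0 0 0 0.11 0 0.05;0 0 0 0 0.22 0 0.05;0 0 0 0 0.33 0 0.05;0 0 0 0 0.44 0 0.05;0 0 0 0 0.55 0 0.05'
python3 -m creep '0 0 0 0 0 0 0.05;0 0 0 0 0 0 0.05'
python3 - <<'E'
from fin import *
o=robot.get_obs();print(o["q"].round(1))
p,T=final(.06);print(p);goR(o,p,T)
E
```

```text
time: 19.92
ee_pos: [0.5197, -0.2505, 0.2796]
tcp_rot: [-179.4, 0.5, 72.9]
contact_force: [0.1, 0.3, -1.6]
opening: 0.0128
grasp_force: 81.2
time: 20.33
ee_pos: [0.562, -0.0792, 0.2882]
tcp_rot: [-180.0, 0.5, 72.9]
contact_force: [-0.2, -0.0, -0.7]
opening: 0.0126
grasp_force: 81.2
time: 20.75
ee_pos: [0.5624, -0.0806, 0.2895]
tcp_rot: [179.8, -31.2, 73.1]
contact_force: [0.0, -0.3, -1.5]
opening: 0.0127
grasp_force: 81.1
time: 21.17
ee_pos: [0.562, -0.082, 0.2889]
tcp_rot: [179.8, -62.7, 73.0]
contact_force: [0.2, 1.4, -0.8]
opening: 0.0124
grasp_force: 81.1
time: 21.33
ee_pos: [0.5612, -0.0814, 0.2864]
tcp_rot: [-179.4, -62.4, 72.3]
contact_force: [-0.0, 0.1, -0.9]
opening: 0.0128
grasp_force: 81.2
[-40.8  21.8 102.4  54.2  92.1 -40.5]
[0.5958404  0.01442289 0.16737431]
shift [-0.0585  0.0054  0.1453] rotvec [ 0.     0.024 -0.005]
```

```bash

python3 -m creep '-0.002 0.001 0.03 0 0.01 0 0.05;-0.01 0.002 0.06 0 0.024 0 0.05;-0.025 0.004 0.09 0 0.024 0 0.05;-0.04 0.0054 0.12 0 0.024 0 0.05;-0.0585 0.0054 0.1453 0 0.024 -0.005 0.05'
python3 -m creep '0 0 0 0 0 0 0.05;0 0 0 0 0 0 0.05;0 0 0 0 0 0 0.05'
python3 - <<'E'
from fin import *
o=robot.get_obs();print(o["ee_pos"],o["tcp_rot"],o["q"].round(1))
p,T=final(.06);goR(o,p,T)
c=robot.get_calibration("wrist");I=robot.get_image("wrist")[:,:,::-1];cv2.imwrite("pics/w11.png",I);pickle.dump((o,c),open("w11.p","wb"))
S=robot.get_image("scene")[:,:,::-1];D=robot.get_image("side")[:,:,::-1];cv2.imwrite("pics/s11.png",S);cv2.imwrite("pics/d11.png",D)
print("cam",c["xyz"])
for n,X in dict(groove=G,tab=G+[0,0,.10],feet=G+[0,0,.0355],seat=G+[0,0,.06]).items(): print(n,proj(c,X).round(0),proj(s,X).round(1),proj(d,X).round(1))
show(I,180,400,60,330,4)
p=proj(s,G+[0,0,.05]).astype(int);print(p);show(S,p[0]-30,p[0]+30,p[1]-35,p[1]+35,1)
E
```

```text
time: 21.75
ee_pos: [0.5986, 0.0165, 0.1706]
tcp_rot: [178.7, -63.7, 74.3]
contact_force: [-0.5, -0.0, -0.6]
opening: 0.0125
grasp_force: 81.2
time: 22.0
ee_pos: [0.5983, 0.0147, 0.1716]
tcp_rot: [179.0, -63.8, 74.0]
contact_force: [0.3, -1.0, -1.1]
opening: 0.0122
grasp_force: 81.2
[0.59833986 0.01467481 0.17163978] [178.96950851 -63.82380333  74.03334814] [-31.4  30.9 106.8  62.1  79.8 -49. ]
shift [-0.0042 -0.0024  0.001 ] rotvec [ 0.002 -0.     0.008]
cam [ 0.56762411 -0.08371511  0.29797375]
groove [277. 402.] [293.3 205.4] [287.6 212.2]
tab [276. 298.] [294.2 181.4] [288.  190.1]
feet [276. 373.] [293.6 197.2] [287.7 204.6]
seat [276. 349.] [293.8 191.3] [287.8 199.2]
    8    0    2    4    6    8    0    2    4    6    8    
60 ...hhhhhhhhhhhgedeeeededdeefedddeeegggg.......dcd......
64 ...hhhhhhhhhhhgeedeeeededdeddeeedfgggggggg....cd.......
68 ...hhhhhhhhhhhgeeedeedeededeedegggggggggggggf.cd.......
72 ...hhhhhhhhhhhg.ddeeeeeddedefgggggggggggggfde.cc.......
76 ...hhhhhhhhhhhggfddeeeeddegggfggggggggggedd....c.......
80 ...ghhhhhhhhhhggggdeeddeeeefedggggggggede..............
84 
[... 7637 characters left out ...]
........eeeeeeeeddddccc...........................
218 ..................eeeeeedddccbbbb...........................
219 ...................eeedddccccbb.............................
220 .....................ecccccbbc..............................
221 .......................bbcb.................................
222 ........................b...................................
223 ............................................................
224 ............................................................
225 ............................................................
226 ............................................................
227 ............................................................
```

The clip is upright above the groove. The wrist image puts its tab 6 px (about 2 mm) off along the shaft, which matches the pose error. I'll correct that and come down.

```bash

python3 -m creep '-0.002 -0.0024 0.001 0 0 0.008 0.05;-0.0042 -0.0024 0.001 0 0 0.008 0.05;-0.012 -0.0024 0.005 0 0 0.008 0.05;-0.02 -0.0024 0.009 0 0 0.008 0.05;-0.022 -0.0024 0.01 0 0 0.008 0.05' 100
python3 -m creep '0 0 0 0 0 0 0.05;0 0 0 0 0 0 0.05;0 0 0 0 0 0 0.05'
python3 - <<'E'
from fin import *
o=robot.get_obs();print(o["ee_pos"],o["tcp_rot"])
p,T=final(.022);goR(o,p,T)
c=robot.get_calibration("wrist");I=robot.get_image("wrist")[:,:,::-1];cv2.imwrite("pics/w12.png",I);pickle.dump((o,c),open("w12.p","wb"))
S=robot.get_image("scene")[:,:,::-1]
u=np.array([np.cos(np.radians(-17)),np.sin(np.radians(-17)),0])
cur=o["ee_pos"]-final(0)[0];print("clip O rel G",cur)
for a in(-.007,.007): print("tab top edge",proj(c,G+a*u+[0,0,cur[2]+.056]).round(1), "if at groove mid")
show(I,240,330,228,290,2)
p=proj(s,G+[0,0,.03]).astype(int);show(S,p[0]-18,p[0]+22,p[1]-20,p[1]+25,1)
E
```

```text
time: 22.57
ee_pos: [0.5937, 0.015, 0.1431]
tcp_rot: [-179.2, -63.8, 72.2]
contact_force: [0.2, 1.0, -0.6]
opening: 0.0119
grasp_force: 101.1
time: 22.82
ee_pos: [0.5947, 0.0148, 0.1451]
tcp_rot: [-179.6, -63.9, 72.5]
contact_force: [0.6, 0.1, 0.2]
opening: 0.0119
grasp_force: 101.1
[0.59471601 0.01484342 0.14506597] [-179.56384093  -63.89171543   72.45939348]
shift [-0.0141  0.0013  0.0068] rotvec [ 0.001 -0.002 -0.004]
clip O rel G [-0.00112439  0.00042054  0.03769167]
tab top edge [265.5 262.6] if at groove mid
tab top edge [304.6 262.4] if at groove mid
    4    5    6    7    8    9    0    1    2    
228 .......ccehhhhhfdcccc........................
230 .......ccehhiiiihhhhhiiiiiiiii...............
232 .......ccfhhjjjjjjjjjjjjjjjjjjj..............
234 ......dccfhijjjjjjjjjjjjjjjjjjj..............
236 ......dccfhijjjjjjjjjjjjjjjjjjj..............
238 ......dccghikjjjjjjjjjjjjjjjjjj..............
240 ......dccghijjjjjjjjjjjjjjjjjjj..............
242 .......ccghijjjjjjjjjiiiiiiiiii..............
244 .........hhiiiiiiiiiiiiiiiiiiii..............
246 iiiiihhhhhhiiiiiiiiiiiiiiiiiiiii
[... 2433 characters left out ...]
efffghijjjhfeedeefffe....
208 ......edeeeeeeeeeffgghhhhgfedeeeef......
209 ......eeeeeeeeeeeeffgggffffeedeef.......
210 ......eeeeeeeeeeeeffffffffeeeee.........
211 ......eeeeedededeeffffffffeee...........
212 ......eeeeeeeeeeeeffffffff..............
213 ......eeeeeeeeeeeeeeffff................
214 ......eeeeeeeeeeeeeeef..................
215 ......eeeeeeeeeeeedee...................
216 ......eeeeeeeeeedddcd...................
217 ......eeeeeeeedddcccc...................
218 ......eeeeeddddccccbb...................
219 .......eeedddccccbbc....................
220 ........eedcccc.bc......................
221 ...........bbbcb........................
222 ............b...........................
```

```bash

python3 -m creep '-0.004 0.0013 0.002 0 0 0 0.05;-0.009 0.0013 0.0045 0 0 0 0.05;-0.0141 0.0013 0.0068 0 0 0 0.05;-0.0141 0.0013 0.0068 0 0 0 0.05' 110
python3 -m creep '-0.0027 0 0.0013 0 0 0 0.05;-0.0054 0 0.0026 0 0 0 0.05;-0.0054 0 0.0026 0 0 0 0.05'
python3 -m creep '-0.0027 0 0.0013 0 0 0 0.05;-0.0054 0 0.0026 0 0 0 0.05;-0.0054 0 0.0026 0 0 0 0.05'
python3 - <<'E'
from fin import *
o=robot.get_obs();print("clip O rel G",o["ee_pos"]-final(0)[0],o["tcp_rot"]);goR(o,*final(.004))
E
```

```text
time: 23.25
ee_pos: [0.595, 0.0147, 0.128]
tcp_rot: [-179.3, -63.9, 72.2]
contact_force: [0.1, -0.3, -0.7]
opening: 0.0119
grasp_force: 108.1
time: 23.5
ee_pos: [0.5955, 0.0144, 0.1228]
tcp_rot: [-179.5, -63.9, 72.4]
contact_force: [0.1, 0.1, -0.6]
opening: 0.0117
grasp_force: 108.1
time: 23.75
ee_pos: [0.5957, 0.0144, 0.1172]
tcp_rot: [-179.5, -63.9, 72.4]
contact_force: [0.2, -0.1, -0.6]
opening: 0.0121
grasp_force: 108.1
clip O rel G [-1.82594778e-04  6.90793431e-06  9.85304435e-03] [-179.54162174  -63.89767546   72.43510412]
shift [-0.0052  0.0002  0.0026] rotvec [ 0.001 -0.002 -0.004]
```

```bash

python3 -m creep '-0.0018 0 0.0009 0 0 0 0.05;-0.0036 0 0.0018 0 0 0 0.05;-0.0036 0 0.0018 0 0 0 0.05'
python3 -m creep '-0.0018 0 0.0009 0 0 0 0.05;-0.0036 0 0.0018 0 0 0 0.05;-0.0036 0 0.0018 0 0 0 0.05'
python3 -m creep '-0.0018 0 0.0009 0 0 0 0.05;-0.0036 0 0.0018 0 0 0 0.05;-0.0036 0 0.0018 0 0 0 0.05'
```

```text
time: 24.0
ee_pos: [0.5962, 0.0148, 0.1153]
tcp_rot: [-179.7, -64.1, 72.6]
contact_force: [-0.2, 1.1, 4.7]
opening: 0.012
grasp_force: 108.3
time: 24.25
ee_pos: [0.5971, 0.0148, 0.1137]
tcp_rot: [-179.9, -64.4, 72.8]
contact_force: [-1.3, 0.8, 11.3]
opening: 0.0118
grasp_force: 108.8
time: 24.5
ee_pos: [0.5984, 0.0143, 0.1103]
tcp_rot: [179.8, -64.3, 73.0]
contact_force: [0.7, 0.4, 11.5]
opening: 0.0122
grasp_force: 108.8
```

```bash

python3 -m creep '-0.0018 -0.002 0.0009 0 0 0 0.05;-0.0036 -0.002 0.0018 0 0 0 0.05;-0.0036 -0.002 0.0018 0 0 0 0.05'
python3 -m creep '-0.0018 0 0.0009 0 0 0 0.05;-0.0036 0 0.0018 0 0 0 0.05;-0.0036 0 0.0018 0 0 0 0.05'
python3 -m creep '-0.0018 0 0.0009 0 0 0 0.05;-0.0036 0 0.0018 0 0 0 0.05;-0.0036 0 0.0018 0 0 0 0.05'
```

```text
time: 24.75
ee_pos: [0.5955, 0.0143, 0.1027]
tcp_rot: [179.9, -63.9, 72.8]
contact_force: [1.8, 0.1, -0.0]
opening: 0.0119
grasp_force: 108.1
time: 25.0
ee_pos: [0.5946, 0.0152, 0.0993]
tcp_rot: [-179.7, -64.1, 72.6]
contact_force: [0.5, -0.3, 7.7]
opening: 0.0121
grasp_force: 108.6
time: 25.25
ee_pos: [0.595, 0.0161, 0.099]
tcp_rot: [-179.9, -64.6, 72.8]
contact_force: [-2.5, -0.1, 17.3]
opening: 0.0118
grasp_force: 109.3
```

The clip snapped: the force rose to 11 N, dropped to 0, and then met a hard stop at 17 N. I'll ease off, release a little, and back away.

```bash

python3 -m creep '0.002 0 -0.001 0 0 0 0.05;0.0036 0 -0.0018 0 0 0 0.05'
python3 -m creep '0 0 0 0 0 0 0.2;0 0 0 0 0 0 0.25;0 0 0 0 0 0 0.28;0 0 0 0 0 0 0.28;0 0 0 0 0 0 0.28'
python3 -m creep '0 0 -0.01 0 0 0 0.28;0 0 -0.025 0 0 0 0.28;0 0 -0.045 0 0 0 0.28;0 0 -0.07 0 0 0 0.28;0 0 -0.1 0 0 0 0.28'
python3 -m creep '0.02 0 -0.03 0 0 0 0.28;0.05 0 -0.05 0 0 0 0.28;0.08 0 -0.07 0 0 0 0.28;0.11 0 -0.09 0 0 0 0.28;0.11 0 -0.09 0 0 0 0.28'
python3 - <<'E'
from fin import *
o=robot.get_obs();c=robot.get_calibration("wrist");I=robot.get_image("wrist")[:,:,::-1];cv2.imwrite("pics/w13.png",I);pickle.dump((o,c),open("w13.p","wb"))
S=robot.get_image("scene")[:,:,::-1];D=robot.get_image("side")[:,:,::-1];cv2.imwrite("pics/s13.png",S);cv2.imwrite("pics/d13.png",D)
for n,k in(("w",c),("s",s),("d",d)): print(n,[proj(k,G+[0,0,z]).round(0).tolist() for z in(-.0245,0,.056)])
show(S,268,370,140,222,1)
print();p=proj(c,G+[0,0,.02]).astype(int);x,y=p;show(I,max(0,x-90),min(560,x+90),max(0,y-90),min(420,y+80),3)
E
```

```text
time: 25.42
ee_pos: [0.5946, 0.0152, 0.0994]
tcp_rot: [-179.8, -64.1, 72.7]
contact_force: [1.7, -0.1, 3.2]
opening: 0.0119
grasp_force: 108.4
time: 25.83
ee_pos: [0.5933, 0.0152, 0.0967]
tcp_rot: [-179.4, -63.9, 72.4]
contact_force: [0.2, 0.2, 1.2]
opening: 0.0238
grasp_force: 0.0
time: 26.25
ee_pos: [0.5665, -0.0718, 0.1419]
tcp_rot: [-179.5, -63.9, 72.4]
contact_force: [0.7, 0.5, -0.3]
opening: 0.0238
grasp_force: 0.0
time: 26.67
ee_pos: [0.5608, -0.1059, 0.2884]
tcp_rot: [178.6, -63.7, 74.0]
contact_force: [1.3, -0.7, 0.3]
opening: 0.0239
grasp_force: 0.0
w [[278.0, 331.0], [278.0, 319.0], [278.0, 285.0]]
s [[293.0, 211.0], [293.0, 205.0], [294.0, 192.0]]
d [[287.0, 217.0], [288.0, 212.0], [288.0, 200.0]]
      7         8         9         0         1         2         3         4         5         6         
140 ......................................................................................................
141 ......................................................................................................
142 ........................................................
[... 11570 characters left out ...]
ddddddbddc..cdedeccc...............debccdccdcccbbc
358 ddddcbccddddddddb.....cdeeeccc.................bccddccccccbc
361 ddddddddddddddddb.....cdeeeccc.................ccdcddcdddddd
364 ddddddddddddddddc....dcddeeccc.................dcdcddcdcdddd
367 ddddddddddddddddc....ccceeeccb.................dcdcddddccddc
370 ddddddddddddddddc.....bcedecbb.................ccddddccddccc
373 ddddddddddddddddc.......dee....................ccdddddccdccc
376 ddddddddddddddddc.......eee....................ccdcddddcccdc
379 dddddddddddddddddddddde..................edcdcddcdddddddcdcc
382 dddddcdddddddddddddddddddddde.......edddddddddddcddddddcdccc
385 dddcbcbcddddddddddddddddddddddddddddddcdddddddcdcdddddddcbbc
```

The scene and wrist prints show the new clip at the predicted seated spot. Its tab sits about 15 px above the collar, against 14 px on the farther model. The gripper is clear, so I'm handing in.

```bash
python3 -c "
from station import robot
print(robot.get_obs()['contact_force'],robot.get_obs()['time']);print(robot.finish_job())"
```

```text
[ 0.38817534  0.32521102 -1.1397481 ] 26.8167
the job is handed in; nothing more can be done
None
```

The roller is laid in the two empty bearings and its clip is snapped home (11 N rise, drop to 0, then a hard stop at 17 N), handed in at 26.8 s of 58 s; my first clip grasp knocked the clip over on the bench, so I re-gripped it lying down, and I did not separately re-check the bystanders, though no contact with them showed.

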